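# Lay out a rapid-test place on the board

### The job

Lay out one test on the grey board, with left, right and far as seen from the robot: slide the fresh cassette out of the slot of the white dispenser and lay it face up, pointing away from the robot along the board, centred on the middle mark; stand the dropper bottle on the mark to its left and the steel jar on the mark to its right, set the jar's lid centred on top of the jar, and lay the timer face up on the mark behind the cassette. Everything ends released and at rest, and the used cassette lying among the supplies stays where it is.

Things in the scene. Friction and masses are not known exactly. Their poses are not given: they have to be found in the camera images.
- board: Fixed grey board, 180 mm (its x) by 190 mm (y), 5 mm thick (top at z = 5 mm); origin at the centre of its underside. Its x points away from the robot (turned up to 0.2 rad), y to the robot's left. Four identical white crosses 30 mm across, in board x, y mm: middle mark (-25, 0), left (-25, 65), right (-25, -65), far (60, 0).
- dispenser: Fixed white roofed box, 90 (x) by 50 by 42 mm high; origin centre of underside. In its face at x = -45 mm, which looks to the robot's side (yaw -0.15 to 0.45 rad), a slot 26 mm wide, z = 4 to 18 mm, 78 mm deep. A tongue 14 mm wide, 4 mm thick runs out from it to x = -80 mm under the cassette; beside it the table is bare.
- cassette: Fresh white test cassette, flat box 72 (its x) by 22 by 6 mm, 20 g, round well and window on top; origin centre of underside. Lies face up, along the dispenser's x, on tongue and slot floor (z = 4 mm); 36 to 44 mm of it stick out of the slot, the rest is roofed. Slides freely; free once drawn 40 mm along the dispenser's -x. Either end may point away on the board.
- dropper: Loose white dropper bottle, round body 30 mm diameter to 36 mm height, then a narrow neck and nozzle to 58 mm; about 30 g; stands upright; origin at the centre of its underside.
- jar: Loose open round jar of plain grey steel, 48 mm high, 50 mm diameter at its rim, tapering to 40 mm at its foot, wall 3 mm, about 100 g; stands mouth up; origin at the centre of its underside.
- lid: Loose flat steel lid for the jar: disc 56 mm diameter and 6 mm thick (rising to 8 mm at the knob), on it a round knob 18 mm diameter up to 26 mm height; 60 g; lies knob up; flat underside, no rim, so on the jar it just rests on the jar's mouth; origin at the centre of its underside.
- timer: Loose grey pocket timer, a block 34 mm (its x) by 50 mm (its y) by 24 mm high with a display and two buttons on top, 60 g; lies face up, its axes turned by up to 0.5 rad from the world's; origin at the centre of its underside.
- used_cassette: A used cassette with two red lines in its window, same size as the fresh one (72 x 22 x 6 mm), lying flat on the bare table in the middle of the dropper, jar, lid and timer, its long axis (own x) roughly along the world's y; origin at the centre of its underside. It is to be left alone.
There are look-alikes about, which are no part of the job. What is shaped like the timer but orange or pink is not meant.

How it is judged:
By the outcome, as a careful person would: the job done as asked, in the order asked, and still so for the second after the job is handed in, with the robot touching nothing.
It also fails if it takes over 125 s, if anything falls off the work surface, if the arm or the gripper's body presses on something with over 40 N, if the wrist force passes 120 N, or if a joint passes its speed limit or range.

### The arm

A 6-joint arm with a two-finger parallel gripper is mounted at the origin on the work surface. World frame = base frame: x ahead of the robot, y to its left, z up, the work surface at z = 0. Lengths are in m, angles in rad, forces in N, time in s.
With the tool pointing down it reaches from about 0.35 to 0.775 m from the base axis. Payload 7.3 kg.
Tool frame: the origin (TCP) lies between the finger pads; the fingertips stand 25 mm ahead of it and the grasp point (between the pads) lies 6 mm ahead of it; y points along the fingers, z is the direction in which the jaws open and shut, and the axes are right-handed (so a half turn about y gives the same grasp; the last joint's range is limited). The gripper opens to 92 mm and grips with 3 to 60 N. Pads are 19 mm wide; open, the fingers measure 130 mm over their backs; the gripper's body (75 mm by 190 mm) begins 47 mm behind the grasp point.
Start: joints at [-1.436, 0.342, 1.524, -0, 1.275, -0.146], TCP at [0.146, -0.504, 0.252] pointing down, gripper open.
Joint ranges: [-2.53, 2.53], [-0.77, 2.02], [0.04, 2.7], [-1, 4.14], [0.28, 2.66], [-3.11, 3.11]. Speed limits (rad/s): [2.57, 2.57, 3.14, 3.14, 3.14, 3.14].

### API

Orientations are given as [roll, pitch, yaw] about the fixed x, y, z axes, in that order (R = Rz(yaw) Ry(pitch) Rx(roll)).
In Python, from cell import sensors, read_camera, hand_in gives the robot as it stands. The module is installed in compiled form; this text tells all that it offers.
- The arm moves only by the tool send_rows, never from a script. Its argument "motion" is a list that holds one entry, the list of rows, each a list of 4 numbers: the shift along the tool's x, y, z in m, then the turn about the tool's y in degrees. In form: [[[tx, ty, tz, twist], ...]]. A call has 1 to 8 rows; each row is the pose to reach, as a shift and turn from the pose measured when the call began, along the tool's axes at that moment; what a row does not reach only later rows make up. A row lasts 1/10 s, in which the tool goes at most 50 mm and 8.59 degrees, less where a joint would pass 70% of its speed; a pose out of reach is approached as far as the arm can. A call with a gripper value outside its range is refused whole. "gripper" is the opening, from 0 (shut) to 1 (fully open), set as the call begins (left out, the last holds). The fingers move at their own pace and stop on an object; "grip_force" is the grip in N (left out, the last holds). Time passes only in rows, so rows that repeat a pose let the fingers close. It gives the time, the measured TCP pose, the force and the opening at its end, in the units of the state.
- sensors.observe(): the state, without advancing time (a new reading comes with each control period).
- read_camera(name): name is "scene" or "top" or "wrist"; returns a dict with "frame" (400x640x3 uint8, red, green, blue), "fx", "fy", "cx", "cy" (pixels), "extrinsics" (4x4, takes a point from world to camera coordinates). Camera axes: x right, y up, looking along -z (the intrinsics and any distortion apply to the point x, -y, -z); pixel columns grow to the right and rows downward; lengths in m; the calibration is good to about 2 mm. A picture is of the moment at which its call begins. There is no depth.
- hand_in(): hands the job in, once; it reports no verdict.
The state is a dict: "time": time; "qpos": joint angles; "qvel": joint speeds; "joint_efforts": joint torques, N m; "tool_pos": TCP position; "tool_rot": TCP orientation; "contact_force": force on the tool from outside, world axes, zero at the start; "torque": the same for the moment, N m; "opening": finger opening in m.
Only numpy, scipy, OpenCV 4.12 (cv2) and the standard library are available. Lean on these libraries where they do the work, as an engineer would, in place of code of your own. Each camera call takes 0.05 s, during which the arm holds its last target.

## Working session

There is one attempt and no reset: what is moved stays moved. The work goes in short steps, Python scripts to look and compute and a tool call to move; the robot and the scene stay as the last step left them, time stands still between calls to the robot, and variables do not carry over. Pictures are saved under pics/ and viewed, and the job is handed in when it is done.

Besides the shell and the picture viewer there is one more tool, called after "Call:" as name(argument=value, ...) on one line, values as JSON. send_rows: Moves the arm, as the interface text tells. Its arguments: {"type":"object","properties":{"motion":{"type":"array"},"gripper":{"type":"number"},"grip_force":{"type":"number"}},"required":["motion"]}

```bash
mkdir -p pics; ls
python3 - <<'E'
from cell import sensors, read_camera
import cv2
print(sensors.observe())
for n in ("scene","top","wrist"):
    d=read_camera(n); cv2.imwrite(f"pics/{n}0.png",d["frame"][:,:,::-1]); print(n,{k:v for k,v in d.items() if k!="frame"})
E
```

```text
pics
{'time': 0.0, 'qpos': array([-1.43597517e+00,  3.42717063e-01,  1.52505533e+00, -2.71359756e-05,
        1.27542024e+00, -1.45982118e-01]), 'qvel': array([ 0.00025835,  0.00204393,  0.00097638, -0.00045893,  0.00123111,
       -0.00107272]), 'joint_efforts': array([ 2.42925933e-03, -4.31231582e+01, -2.44226217e+01,  7.18547311e-02,
        5.57890011e-02, -1.50780929e-04]), 'tool_pos': array([ 0.14546147, -0.50403627,  0.25103452]), 'tool_rot': array([-1.57238305e+00,  2.07066334e-04, -2.86078162e+00]), 'contact_force': array([ 0.72659141, -0.0403136 ,  0.05470277]), 'torque': array([ 0.00197638, -0.00940706,  0.01479425]), 'opening': 0.09174833243184298}
scene {'fx': 404.74040576826354, 'fy': 404.74040576826354, 'cx': 314.8073137182586, 'cy': 200.51395747188855, 'extrinsics': array([[-0.86834693,  0.49591857,  0.00619476,  0.46041517],
       [-0.29761688, -0.53103356,  0.7933647 ,  0.18115775],
       [ 0.39673392,  0.68707214,  0.6087151 , -1.01671221],
       [ 0.        ,  0.        ,  0.        ,  1.        ]])}
top {'fx': 367.3745605171102, 'fy': 367.3745605171102, 'cx': 315.30632380387664, 'cy': 199.19075004143536, 'extrinsics': array([[-0.02359645, -0.99945489, -0.02308966,  0.111132  ],
       [ 0.99705256, -0.02521372,  0.07246006, -0.56918457],
       [-0.07300273, -0.0213118 ,  0.99710401, -0.66937443],
       [ 0.        ,  0.        ,  0.        ,  1.        ]])}
wrist {'fx': 323.219213250438, 'fy': 323.219213250438, 'cx': 316.9623438519989, 'cy': 193.64795905633568, 'extrinsics': array([[ 0.27741068, -0.96074994, -0.00169312, -0.52517467],
       [ 0.91788422,  0.26555318, -0.29490687,  0.03812486],
       [ 0.28378137,  0.08025622,  0.9555245 , -0.39249729],
       [ 0.        ,  0.        ,  0.        ,  1.        ]])}
```

View pics/scene0.png

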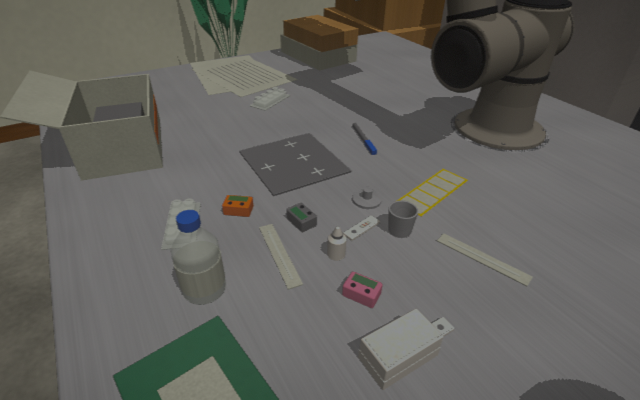

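View pics/top0.png

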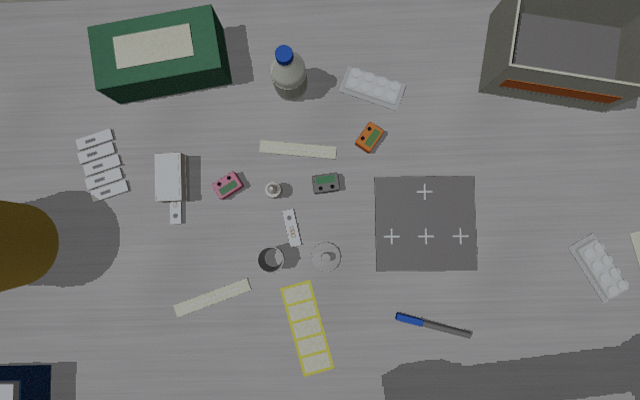

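View pics/wrist0.png

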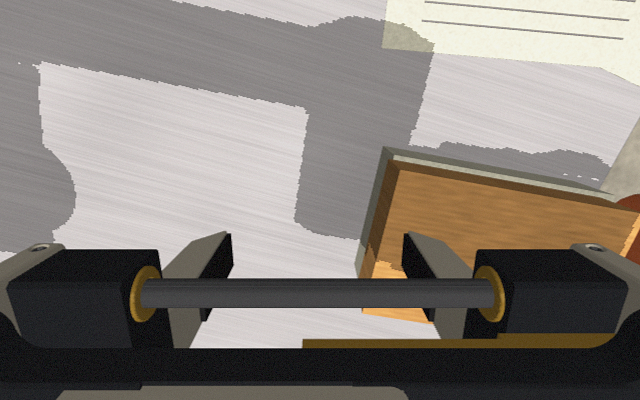

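```bash
cat > h.py <<'E'
import numpy as np, cv2
from cell import sensors, read_camera
def cam(n,save=None):
    d=read_camera(n)
    if save: cv2.imwrite(f"pics/{save}.png",d["frame"][:,:,::-1])
    return d
def pt(d,u,v,z):
    E=d["extrinsics"];R=E[:3,:3];t=E[:3,3];c=-R.T@t
    r=R.T@np.array([(u-d["cx"])/d["fx"],-(v-d["cy"])/d["fy"],-1.])
    return c+r*(z-c[2])/r[2]
def px(d,P):
    p=d["extrinsics"][:3,:3]@np.array(P)+d["extrinsics"][:3,3]
    return np.array([d["cx"]+d["fx"]*p[0]/-p[2], d["cy"]-d["fy"]*p[1]/-p[2]])
def crop(d,x0,y0,x1,y1,k,name):
    cv2.imwrite(f"pics/{name}.png",cv2.resize(d["frame"][y0:y1,x0:x1,::-1],None,fx=k,fy=k,interpolation=cv2.INTER_CUBIC))
def st():
    s=sensors.observe();R=s["tool_rot"];print("t%.1f"%s["time"],"pos",s["tool_pos"].round(4),"rot",R.round(4),"open %.4f"%s["opening"],"F",s["contact_force"].round(1),"q",s["qpos"].round(2));return s
def rel(x,y,z,yaw=None):
    "tool-frame shift and twist deg to reach TCP x,y,z and tool yaw"
    s=st();w=s["tool_rot"][2];d=np.array([x,y,z])-s["tool_pos"]
    from scipy.spatial.transform import Rotation as Ro
    R=Ro.from_euler("xyz",s["tool_rot"]).as_matrix()
    tw=0
    if yaw is not None:
        tw=-np.degrees((yaw-w+np.pi)%(2*np.pi)-np.pi)
    print("rel",(R.T@d).round(4),"twist %.2f (or %.2f)"%(tw,tw-180*np.sign(tw)))
E
python3 - <<'E'
from h import *
d=cam("top"); s=cam("scene")
E_=d["extrinsics"]; print("camtop",-E_[:3,:3].T@E_[:3,3])
for n,u,v,z in [("mid",426,237,.005),("left",391,237,.005),("right",460,236,.005),("far",425,191,.005),("drop",273,189,.058),("jar",271,259,.048),("lid",326,257,.008),("knob",326,257,.026),("timer",326,183,.024),("used",292,228,.006),("cassette",176,212,.01),("boxTL",157,152,.042),("boxBR",183,201,.042)]:
    P=pt(d,u,v,z);print(n,P.round(4),"scene px",px(s,P).round(1), "r",np.hypot(*P[:2]).round(3))
crop(d,130,130,330,280,4,"c_top1"); crop(d,300,150,500,290,4,"c_top2")
E
```

```text
camtop [0.5212631  0.08245458 0.71124508]
mid [ 0.4956 -0.1111  0.005 ] scene px [303.5 156.7] r 0.508
left [ 0.4971 -0.0449  0.005 ] scene px [317.9 171.4] r 0.499
right [ 0.496  -0.1753  0.005 ] scene px [290.1 144.1] r 0.526
far [ 0.5834 -0.1132  0.005 ] scene px [266.7 166.8] r 0.594
drop [0.5893 0.1718 0.058 ] scene px [336.8 225.9] r 0.614
jar [0.4643 0.1787 0.048 ] scene px [401.7 208.7] r 0.497
lid [0.4623 0.0798 0.008 ] scene px [366.4 196.6] r 0.469
knob [0.4638 0.0799 0.026 ] scene px [366.6 189.2] r 0.471
timer [0.6016 0.0763 0.024 ] scene px [301.2 211.5] r 0.606
used [0.5187 0.1435 0.006 ] scene px [361.2 226. ] r 0.538
cassette [0.5547 0.3664 0.01  ] scene px [435.4 328.6] r 0.665
boxTL [0.6658 0.3896 0.042 ] scene px [381.5 368.4] r 0.771
boxBR [0.5731 0.3405 0.042 ] scene px [415.6 305.1] r 0.667
```

View pics/c_top1.png

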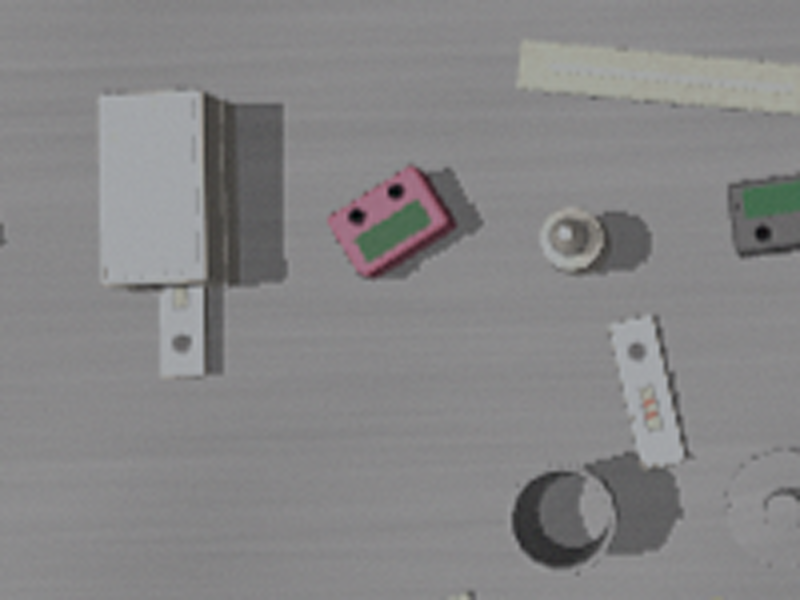

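View pics/c_top2.png

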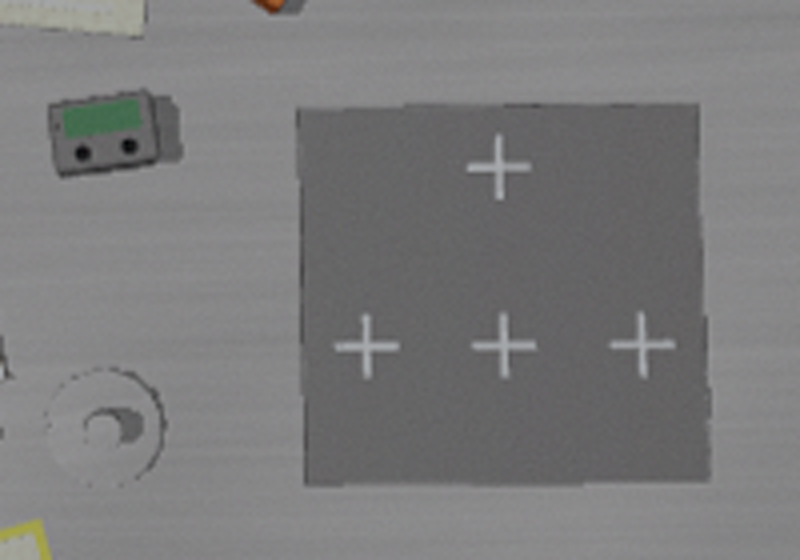

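Run:
```python
from h import *
d=cam("top"); f=d["frame"].astype(int); g=f.mean(2)
print("board/table/cross/cassette/lid grey",g[215,410],g[300,430],g[237,426],g[220,176],g[245,320],g[170,170])
def comps(m,x0,y0,x1,y1,mina):
    mm=np.zeros(m.shape,np.uint8);mm[y0:y1,x0:x1]=m[y0:y1,x0:x1]
    n,l,s,c=cv2.connectedComponentsWithStats(mm)
    return [(l==i,s[i],c[i]) for i in range(1,n) if s[i][4]>=mina]
P=[]
for l,s,c in comps(g>135,380,180,474,268,15):
    w=pt(d,*c,.005);P.append(w);print("cross",s,c.round(1),w.round(4))
# board outline
for l,s,c in comps(g<125,370,170,484,276,2000):
    cn=max(cv2.findContours(l.astype(np.uint8),0,1)[0],key=cv2.contourArea)
    r=cv2.minAreaRect(cn);b=cv2.boxPoints(r);W=np.array([pt(d,*q,.005)[:2] for q in b]);print("board",W.round(4),W.mean(0).round(4))
# timer by green display
for n,x0,y0,x1,y1 in [("timer",305,165,350,200)]:
    m=(f[:,:,1]>f[:,:,0]+15)
    for l,s,c in comps(m,x0,y0,x1,y1,20): print("disp",c,pt(d,*c,.024).round(4))
    hsvd=g<118
    for l,s,c in comps(hsvd,x0,y0,x1,y1,60): print(n,s,c.round(1),pt(d,*c,.024).round(4))
```

```text
board/table/cross/cassette/lid grey 102.33333333333333 138.66666666666666 163.33333333333334 165.33333333333334 140.66666666666666 165.33333333333334
cross [417 184  15  16  52] [424.2 192.1] [ 0.5814 -0.1115  0.005 ]
cross [384 229  16  15  51] [391.3 236.7] [ 0.4977 -0.0454  0.005 ]
cross [418 229  16  15  49] [426.  235.9] [ 0.4977 -0.1111  0.005 ]
cross [453 228  16  16  49] [460.2 235.9] [ 0.4961 -0.1757  0.005 ]
board [[ 0.6148 -0.0161]
 [ 0.6132 -0.2111]
 [ 0.4309 -0.2044]
 [ 0.4314 -0.013 ]] [ 0.5226 -0.1112]
disp [325.02068966 179.2       ] [0.6088 0.078  0.024 ]
timer [312 172  34  23 616] [328.  183.1] [0.6014 0.0725 0.024 ]
```

Run:
```python
from h import *
d=cam("top"); 
def big(x0,y0,x1,y1,k,n):
    crop(d,x0,y0,x1,y1,k,n)
big(145,140,205,230,6,"z_disp"); big(250,165,350,275,5,"z_mid")
```

```text
(no output)
```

View pics/z_disp.png

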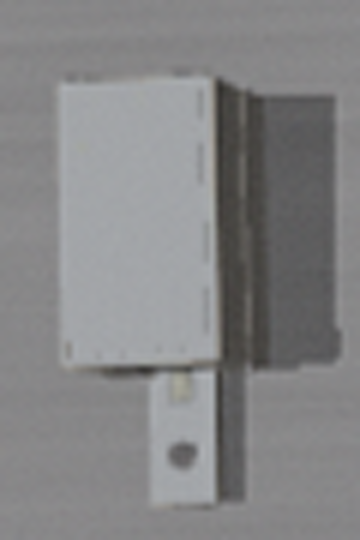

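View pics/z_mid.png

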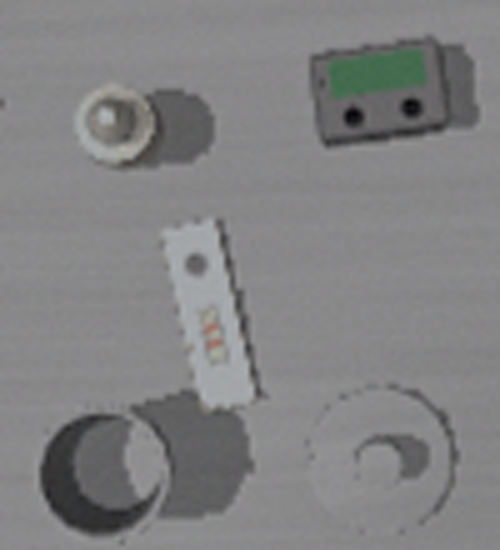

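Run:
```python
from h import *
d=cam("top")
def q(n,L,z,o,k):
    W=np.array([pt(d,o[0]+(u+.5)/k-.5,o[1]+(v+.5)/k-.5,z)[:2] for u,v in L]);print(n,W.round(4).tolist(),"mean",W.mean(0).round(4),"edges",[round(float(np.linalg.norm(W[i]-W[i-1])),4) for i in range(len(W))]);return W
W=q("roof",[(60,83),(217,78),(218,367),(64,367)],.042,(145,140),6)
print("yaws",np.degrees([np.arctan2(*(a)[::-1]) for a in (W[0]-W[3],W[1]-W[2])]))
W=q("cass",[(149,503),(217,505),(216,372),(153,372)],.010,(145,140),6)
print("yaws",np.degrees([np.arctan2(*(a)[::-1]) for a in (W[3]-W[0],W[2]-W[1])]))
W=q("timer",[(310,57),(434,40),(446,130),(324,147)],.024,(250,165),5)
print("yaws",np.degrees([np.arctan2(*(a)[::-1]) for a in (W[0]-W[3],W[1]-W[2])]))
q("lid",[(309,460),(455,460),(382,387),(382,533)],.006,(250,165),5)
q("jar",[(40,475),(170,475),(105,411),(105,538)],.048,(250,165),5)
q("drop",[(76,124),(155,124),(115,85),(115,165)],.036,(250,165),5)
q("used",[(163,231),(215,219),(258,395),(203,408)],.006,(250,165),5)
```

```text
roof [[0.6633, 0.3941], [0.6635, 0.345], [0.5736, 0.3444], [0.5748, 0.3921]] mean [0.6188 0.3689] edges [0.0885, 0.0492, 0.0898, 0.0478]
yaws [1.28718423 0.37897353]
cass [[0.533, 0.379], [0.5318, 0.3571], [0.5746, 0.3575], [0.5751, 0.378]] mean [0.5536 0.3679] edges [0.0421, 0.022, 0.0427, 0.0205]
yaws [-1.4575817  0.6166598]
timer [[0.6156, 0.1031], [0.6208, 0.0562], [0.5866, 0.0527], [0.5814, 0.0986]] mean [0.6011 0.0777] edges [0.0345, 0.0472, 0.0343, 0.0462]
yaws [7.46766244 5.93776314]
lid [[0.4635, 0.1076], [0.4623, 0.052], [0.4905, 0.0791], [0.4355, 0.0805]] mean [0.463  0.0798] edges [0.039, 0.0555, 0.0391, 0.0551]
jar [[0.4637, 0.2028], [0.4627, 0.156], [0.486, 0.1791], [0.4409, 0.1797]] mean [0.4633 0.1794] edges [0.0325, 0.0468, 0.0328, 0.0452]
drop [[0.5913, 0.19], [0.5905, 0.1607], [0.6054, 0.1753], [0.5756, 0.1758]] mean [0.5907 0.1755] edges [0.0211, 0.0293, 0.0209, 0.0298]
used [[0.5521, 0.1618], [0.5562, 0.1416], [0.4885, 0.1265], [0.4841, 0.1476]] mean [0.5202 0.1444] edges [0.0695, 0.0206, 0.0694, 0.0216]
```

Call:
send_rows(motion=[[[-0.035,0,-0.025,2],[-0.075,0,-0.055,4],[-0.115,0,-0.085,6],[-0.155,0,-0.115,8],[-0.195,0,-0.145,10],[-0.235,0,-0.175,12],[-0.275,0,-0.205,14],[-0.315,0,-0.235,16]]], gripper=0.6, grip_force=15)

```text
time: 1.2
tool_pos: [0.3839, -0.1895, 0.252]
tool_rot: [-1.57, 0.001, 3.141]
contact_force: [1.7, -0.4, -0.2]
opening: 0.0549
```

Run:
```python
from h import *
rel(0.50,0.0,0.25,np.pi)
```

```text
t1.2 pos [ 0.3839 -0.1895  0.252 ] rot [-1.5704e+00  7.0000e-04  3.1414e+00] open 0.0549 F [ 1.7 -0.4 -0.2] q [-0.64  0.16  1.77  0.    1.21  0.93]
rel [-0.116   0.002  -0.1896] twist -0.01 (or 179.99)
```

Call:
send_rows(motion=[[[-0.01,0,-0.04,0],[-0.025,0,-0.085,0],[-0.035,0,-0.13,0],[-0.05,0,-0.175,0],[-0.065,0,-0.22,0],[-0.08,0,-0.265,0],[-0.095,0,-0.31,0],[-0.11,0,-0.355,0]]])

```text
time: 2.0
tool_pos: [0.4942, 0.1675, 0.2521]
tool_rot: [-1.57, 0.001, -3.141]
contact_force: [0.7, -1.4, 0.2]
opening: 0.0554
```

Call:
send_rows(motion=[[[-0.015,0.01,-0.045,0],[-0.03,0.03,-0.09,0],[-0.045,0.05,-0.135,0],[-0.06,0.07,-0.175,0],[-0.07,0.08,-0.2,0],[-0.07,0.08,-0.2,0]]])

```text
time: 2.6
tool_pos: [0.5636, 0.3703, 0.1687]
tool_rot: [-1.569, -0.002, -3.138]
contact_force: [-0.3, -0.5, -0.7]
opening: 0.0547
```

Run:
```python
from h import *
rel(0.548,0.368,0.17,np.pi)
d=cam("wrist","w1")
for P in [(0.5325,0.379,.01),(0.5325,0.357,.01),(0.574,0.379,.01),(0.574,0.394,.042),(0.574,0.344,.042)]: print(P,px(d,P).round(1))
```

```text
t2.6 pos [0.5636 0.3703 0.1687] rot [-1.5693e+00 -2.3000e-03 -3.1382e+00] open 0.0547 F [-0.3 -0.5 -0.7] q [ 0.47  0.69  1.18 -0.    1.28  2.04]
rel [ 0.0156 -0.0013  0.0022] twist 0.19 (or -179.81)
(0.5325, 0.379, 0.01) [306.6 213.3]
(0.5325, 0.357, 0.01) [329.3 213.3]
(0.574, 0.379, 0.01) [306.3 171.4]
(0.574, 0.394, 0.042) [287.1 180.2]
(0.574, 0.344, 0.042) [347.1 180.4]
```

View pics/w1.png

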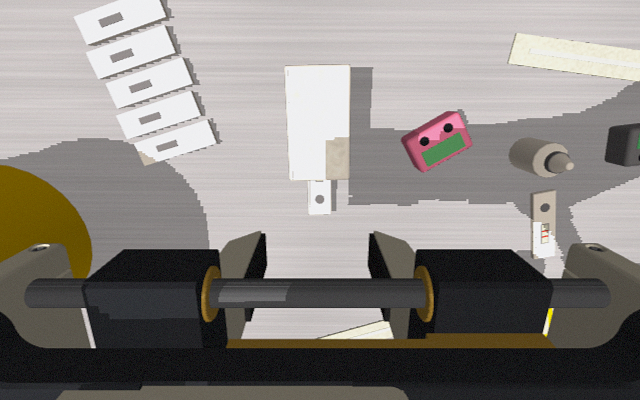

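Call:
send_rows(motion=[[[0.016,0.03,0.003,0.2],[0.016,0.075,0.003,0.2],[0.016,0.11,0.003,0.2],[0.016,0.13,0.003,0.2],[0.016,0.14,0.003,0.2],[0.016,0.14,0.003,0.2]]])

```text
time: 3.25
tool_pos: [0.5473, 0.3641, 0.0298]
tool_rot: [-1.568, -0.002, 3.139]
contact_force: [0.9, -0.1, 0.9]
opening: 0.0549
```

Run:
```python
from h import *
rel(0.548,0.367,0.028,np.pi)
d=cam("wrist","w2")
```

```text
t3.2 pos [0.5473 0.3641 0.0298] rot [-1.5682e+00 -2.5000e-03  3.1394e+00] open 0.0549 F [ 0.9 -0.1  0.9] q [ 0.47  0.81  1.36 -0.    0.98  2.04]
rel [-0.0007  0.0018 -0.0029] twist -0.12 (or 179.88)
```

View pics/w2.png

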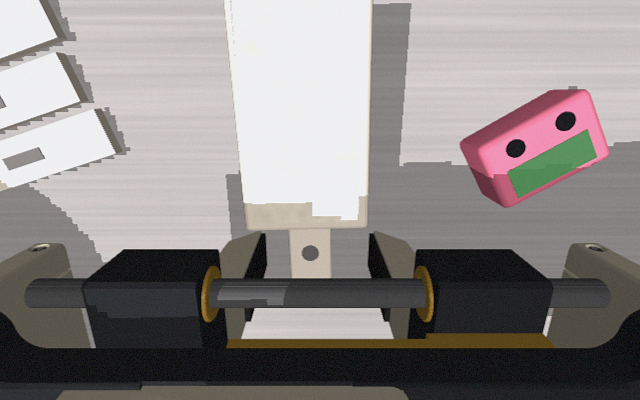

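Call:
send_rows(motion=[[[0,0.002,-0.003,0],[0,0.002,-0.003,0]]])

```text
time: 3.5
tool_pos: [0.549, 0.3683, 0.0308]
tool_rot: [-1.571, 0.002, 3.14]
contact_force: [-0.6, 0.0, 0.1]
opening: 0.0549
```

Call:
send_rows(motion=[[[0,0,0,0],[0,0,0,0],[0,0,0,0],[0,0,0,0],[0,0,0,0],[0,0,0,0]]], gripper=0, grip_force=15)

```text
time: 4.1
tool_pos: [0.5489, 0.3683, 0.0308]
tool_rot: [-1.571, 0.002, 3.14]
contact_force: [0.1, 0.4, 0.3]
opening: 0.0218
```

Call:
send_rows(motion=[[[0.008,0,0,0],[0.02,0,0,0],[0.035,0,0,0],[0.05,0,0,0],[0.06,0,0,0],[0.06,0,0,0]]])

```text
time: 4.7
tool_pos: [0.4873, 0.3685, 0.0307]
tool_rot: [-1.57, 0.001, 3.141]
contact_force: [-0.4, -0.0, 0.4]
opening: 0.0214
```

Run:
```python
from h import *
st()
d=cam("wrist","w3")
```

```text
t4.7 pos [0.4873 0.3685 0.0307] rot [-1.5701e+00  9.0000e-04  3.1406e+00] open 0.0214 F [-0.4 -0.   0.4] q [ 0.52  0.74  1.51 -0.    0.89  2.1 ]
```

View pics/w3.png

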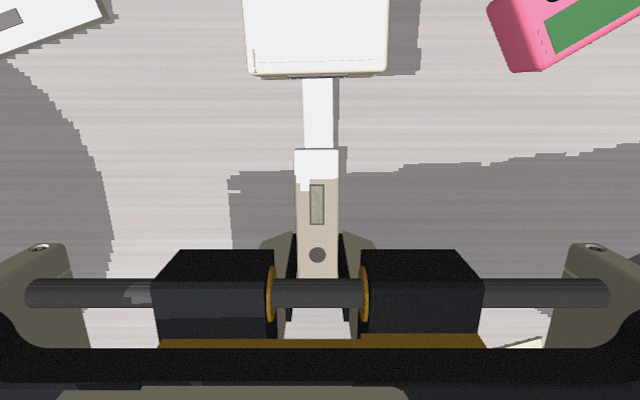

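Call:
send_rows(motion=[[[0,-0.03,0,0],[0,-0.07,0.01,0],[0,-0.1,0.05,0],[0,-0.12,0.095,0],[0,-0.12,0.14,0],[0,-0.12,0.185,0],[0,-0.12,0.23,0],[0,-0.12,0.275,0]]])

```text
time: 5.55
tool_pos: [0.4883, 0.0916, 0.1512]
tool_rot: [-1.57, 0.003, 3.14]
contact_force: [0.9, -0.3, 0.5]
opening: 0.0215
```

Call:
send_rows(motion=[[[0,0,0.045,0],[0,0,0.09,0],[0,0,0.135,0],[0,0,0.175,0],[0,0,0.195,0],[0,0,0.2,0],[0,0,0.2,0]]])

```text
time: 6.25
tool_pos: [0.4883, -0.109, 0.1513]
tool_rot: [-1.571, 0.004, 3.138]
contact_force: [0.7, 1.0, 0.5]
opening: 0.0216
```

Run:
```python
from h import *
rel(0.478,-0.1108,0.06,np.pi-0.01)
d=cam("wrist","w4")
t=cam("top","t4")
s=sensors.observe()["tool_pos"]
for v in (.5,): pass
for n,P in [("mid",(0.4975,-0.1111,.005)),("left",(0.4977,-0.0454,.005)),("right",(0.4961,-0.1757,.005)),("far",(0.5814,-0.1113,.005))]: print(n,px(d,P).round(1))
print("far end pred",px(d,(s[0]+.0555,s[1],s[2]-.0207)))
```

```text
t6.2 pos [ 0.4883 -0.109   0.1513] rot [-1.5706  0.0036  3.1384] open 0.0216 F [0.7 1.  0.5] q [-0.37  0.4   1.74  0.    1.    1.2 ]
rel [0.0106 0.0913 0.0018] twist 0.39 (or -179.61)
mid [318.  176.9]
left [244.6 176.9]
right [390.2 178.2]
far [318.1  77.3]
far end pred [311.26188547 147.00192659]
```

View pics/w4.png

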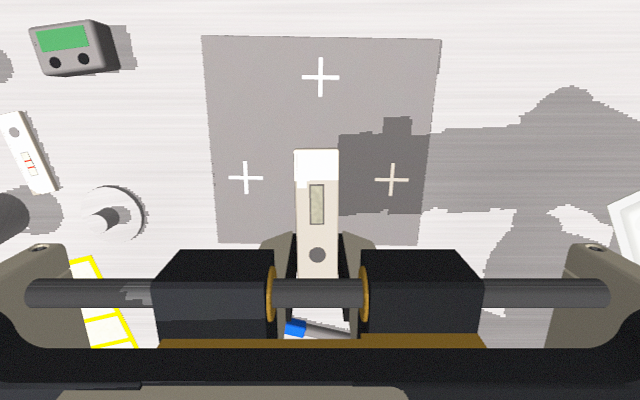

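Call:
send_rows(motion=[[[0.005,0.03,0.001,0.4],[0.01,0.07,0.001,0.4],[0.01,0.095,0.001,0.4],[0.01,0.105,0.001,0.4],[0.01,0.105,0.001,0.4]]])

```text
time: 6.85
tool_pos: [0.4781, -0.1075, 0.0454]
tool_rot: [-1.572, 0.001, 3.135]
contact_force: [0.1, 0.4, -0.1]
opening: 0.0217
```

Run:
```python
from h import *
rel(0.478,-0.110,0.0325,np.pi-0.01)
d=cam("wrist");t=cam("top");crop(t,360,160,500,290,4,"t5")
cv2.imwrite("pics/w5.png",d["frame"][:,:,::-1])
```

```text
t6.8 pos [ 0.4781 -0.1075  0.0454] rot [-1.5718e+00  1.1000e-03  3.1351e+00] open 0.0217 F [ 0.1  0.4 -0.1] q [-0.38  0.55  1.86  0.    0.73  1.2 ]
rel [0.0001 0.0129 0.0026] twist 0.20 (or -179.80)
```

View pics/w5.png

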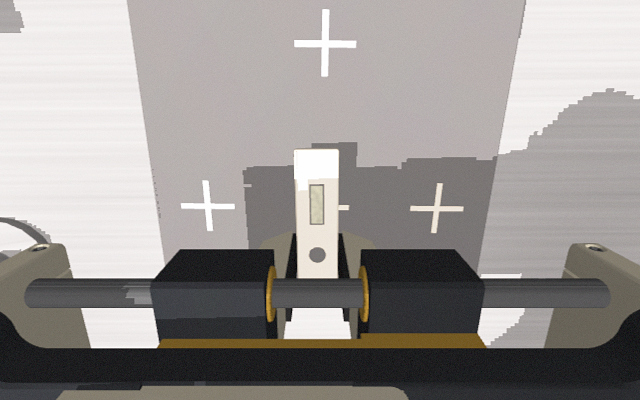

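View pics/t5.png

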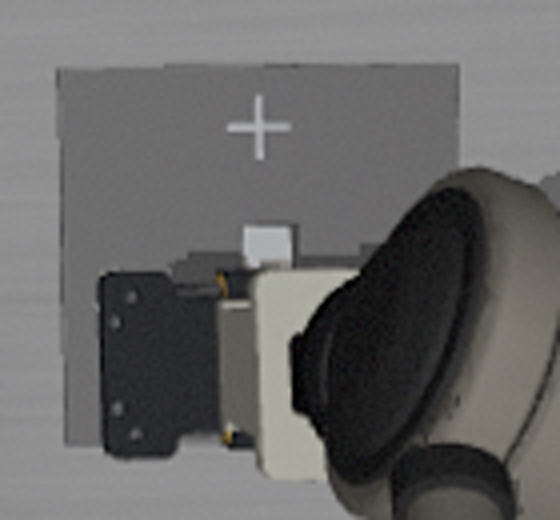

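Run:
```python
from h import *
d=cam("wrist");t=cam("top")
a=pt(d,317,149,.0247);m=pt(d,322.5,207.7,.005);f=pt(d,325,43,.005);l=pt(d,208,206,.005);r=pt(d,437,209,.005)
print(a,m,f,l,r); print("end-mid",a-m, "far-mid",f-m, "w",l-r)
a=pt(t,360+268/4-.4,160+226/4-.4,.0247);f=pt(t,360+260/4-.4,160+128/4-.4,.005);print("top: end",a,"far",f,a-f)
```

```text
[ 0.53345924 -0.10980913  0.0247    ] [ 0.49619248 -0.11274401  0.005     ] [ 0.58354592 -0.11414284  0.005     ] [ 0.49766712 -0.04650619  0.005     ] [ 0.49495975 -0.17915404  0.005     ]
end-mid [0.03726676 0.00293488 0.0197    ] far-mid [ 0.08735344 -0.00139883  0.        ] w [ 2.70737086e-03  1.32647854e-01 -2.77555756e-17]
top: end [ 0.53486728 -0.10856797  0.0247    ] far [ 0.58226163 -0.11237249  0.005     ] [-0.04739435  0.00380452  0.0197    ]
```

Call:
send_rows(motion=[[[0.001,0.0,0.003,0.4],[0.001,0.006,0.003,0.4],[0.001,0.012,0.003,0.4],[0.001,0.013,0.003,0.4],[0.001,0.013,0.003,0.4]]])

```text
time: 7.55
tool_pos: [0.4782, -0.1116, 0.0341]
tool_rot: [-1.57, 0.005, 3.127]
contact_force: [0.0, -0.2, -0.2]
opening: 0.0219
```

Call:
send_rows(motion=[[[0,0,0,0],[0,0,0,0],[0,0,0,0]]], gripper=0.4)

```text
time: 7.85
tool_pos: [0.4783, -0.1116, 0.0342]
tool_rot: [-1.57, 0.005, 3.127]
contact_force: [0.7, -0.4, 0.7]
opening: 0.0359
```

Call:
send_rows(motion=[[[0,-0.02,0,0],[0,-0.05,0,0],[0,-0.09,-0.02,0],[0,-0.12,-0.06,0],[0,-0.14,-0.105,0],[0,-0.14,-0.15,0],[0,-0.14,-0.19,0],[0,-0.14,-0.19,0]]])

```text
time: 8.65
tool_pos: [0.4799, 0.0824, 0.1745]
tool_rot: [-1.571, 0.006, 3.132]
contact_force: [1.1, -0.5, 0.1]
opening: 0.0369
```

Run:
```python
from h import *
rel(0.5907,0.1755,0.16,np.pi)
d=cam("wrist","w6");t=cam("top");crop(t,360,160,500,290,5,"t6");crop(t,130,130,380,280,3,"t6b")
for P in [(0.5907,0.1755,.036),(0.5907,0.1755,.058)]: print(px(d,P))
```

```text
t8.7 pos [0.4799 0.0824 0.1745] rot [-1.5714  0.0057  3.1322] open 0.0369 F [ 1.1 -0.5  0.1] q [0.01 0.35 1.75 0.   1.04 1.59]
rel [-0.1098  0.0152 -0.0941] twist -0.54 (or 179.46)
[195.44892966  54.45501607]
[184.35868951  50.69617757]
```

View pics/w6.png

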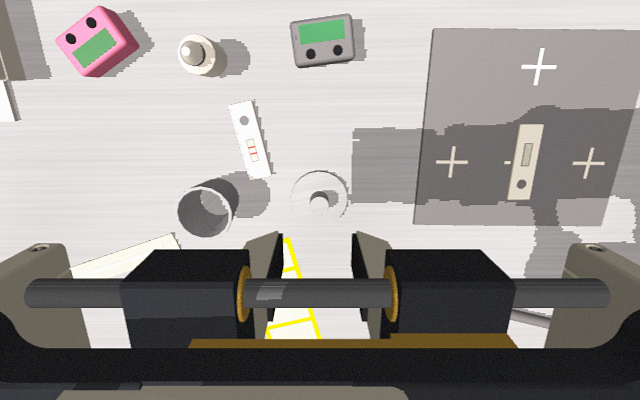

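View pics/t6.png

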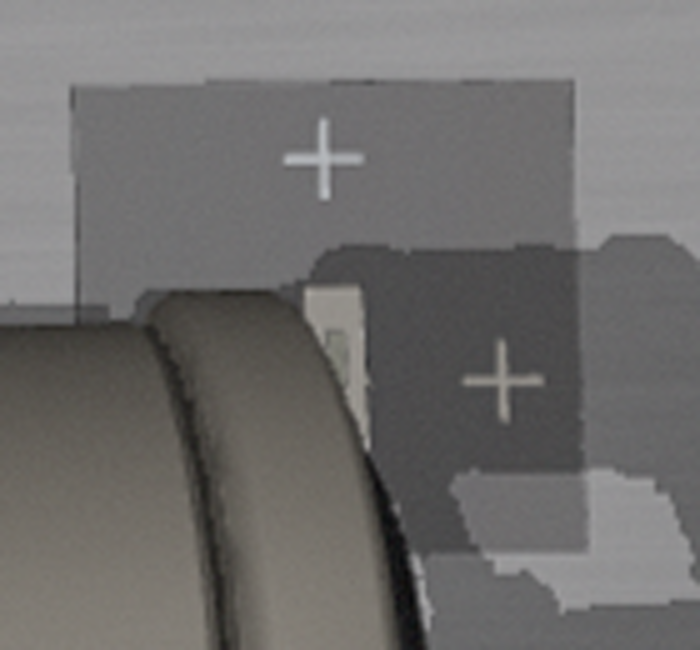

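Call:
send_rows(motion=[[[-0.03,0,-0.025,-0.3],[-0.06,0,-0.05,-0.5],[-0.09,0,-0.075,-0.5],[-0.11,0.01,-0.094,-0.5],[-0.11,0.015,-0.094,-0.5],[-0.11,0.015,-0.094,-0.5]]], gripper=0.75)

```text
time: 9.35
tool_pos: [0.5908, 0.1701, 0.1579]
tool_rot: [-1.569, 0.002, 3.137]
contact_force: [-0.3, -0.7, -0.1]
opening: 0.0686
```

Run:
```python
from h import *
rel(0.5907,0.1755,0.16,np.pi)
d=cam("wrist","w7");t=cam("top");crop(t,360,160,500,290,5,"t7")
for P in [(0.5907,0.1755,.0),(0.5907,0.1755,.036),(0.5907,0.1755,.058)]: print(px(d,P))
```

```text
t9.3 pos [0.5908 0.1701 0.1579] rot [-1.5689e+00  1.7000e-03  3.1373e+00] open 0.0686 F [-0.3 -0.7 -0.1] q [ 0.16  0.59  1.39 -0.    1.16  1.73]
rel [ 0.0001 -0.0021 -0.0054] twist -0.25 (or 179.75)
[309.80018699 183.2861438 ]
[308.93192333 194.6893115 ]
[308.28239209 203.21980066]
```

View pics/w7.png

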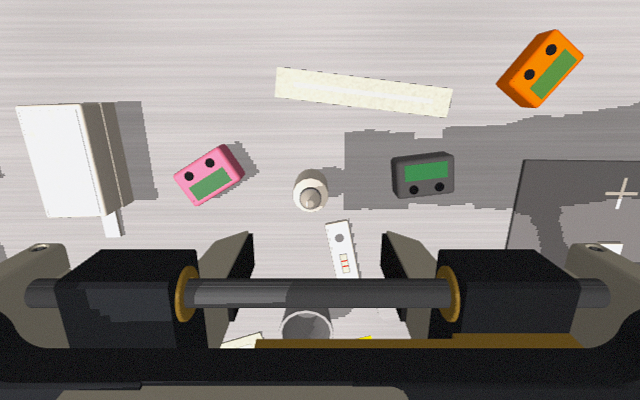

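View pics/t7.png

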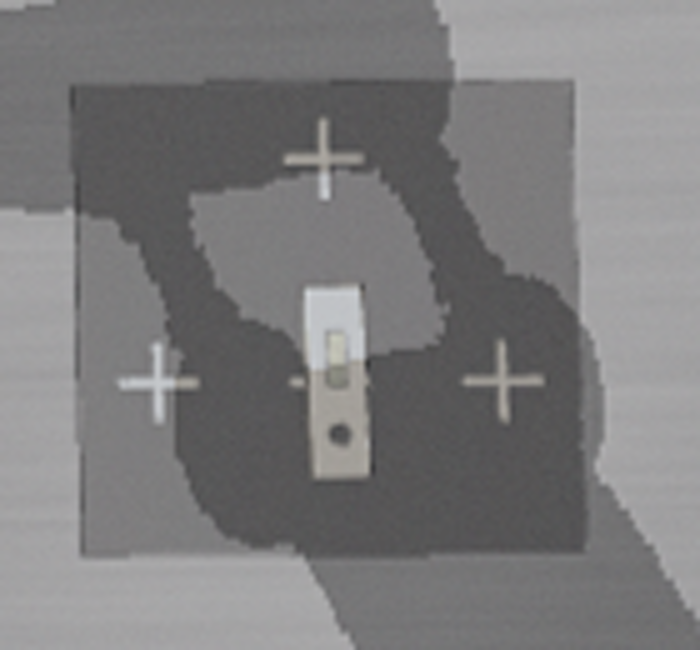

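Call:
send_rows(motion=[[[0,0.02,-0.005,0],[0,0.06,-0.005,0],[0,0.095,-0.005,0],[0,0.12,-0.005,0],[0,0.126,-0.005,0],[0,0.126,-0.005,0]]])

```text
time: 10.05
tool_pos: [0.5911, 0.174, 0.0336]
tool_rot: [-1.569, 0.003, 3.136]
contact_force: [-0.1, 0.1, -0.2]
opening: 0.069
```

Call:
send_rows(motion=[[[0,0,0,0],[0,0,0,0],[0,0,0,0],[0,0,0,0],[0,0,0,0],[0,0,0,0]]], gripper=0, grip_force=12)

```text
time: 10.65
tool_pos: [0.5912, 0.1742, 0.0339]
tool_rot: [-1.569, 0.003, 3.136]
contact_force: [-0.8, 0.1, 2.0]
opening: 0.0298
```

Run:
```python
from h import *
rel(0.4977,-0.046,0.12,np.pi)
d=cam("wrist","w8")
```

```text
t10.7 pos [0.5912 0.1742 0.0339] rot [-1.5692  0.0032  3.1359] open 0.0298 F [-0.8  0.1  2. ] q [ 0.16  0.74  1.5  -0.    0.9   1.74]
rel [ 0.0919 -0.0861  0.2208] twist -0.32 (or 179.68)
```

View pics/w8.png

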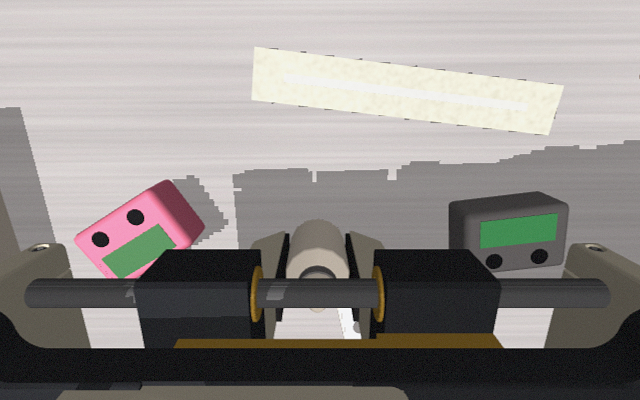

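Call:
send_rows(motion=[[[0,-0.03,0,0],[0,-0.06,0.01,0],[0.02,-0.085,0.04,0],[0.035,-0.085,0.08,0],[0.05,-0.085,0.12,0],[0.065,-0.085,0.16,0],[0.085,-0.085,0.2,0],[0.092,-0.085,0.22,0]]])

```text
time: 11.5
tool_pos: [0.4958, -0.0475, 0.1189]
tool_rot: [-1.569, 0.002, 3.134]
contact_force: [-0.1, -0.8, 0.3]
opening: 0.0296
```

Call:
send_rows(motion=[[[0,0,0,0],[0,0,0,0]]])

```text
time: 11.7
tool_pos: [0.4958, -0.0477, 0.1189]
tool_rot: [-1.569, 0.002, 3.133]
contact_force: [0.1, 0.5, -0.3]
opening: 0.0298
```

Run:
```python
from h import *
rel(0.498,-0.0456,0.040,np.pi-.01)
d=cam("wrist","w9")
for P in [(0.4977,-0.0454,.005),(0.4961,-0.1757,.005),(0.5814,-0.1113,.005)]: print(px(d,P).round(1))
```

```text
t11.7 pos [ 0.4958 -0.0477  0.1189] rot [-1.5692e+00  1.9000e-03  3.1326e+00] open 0.0298 F [ 0.1  0.5 -0.3] q [-0.25  0.45  1.78 -0.    0.92  1.33]
rel [-0.0021  0.0789 -0.0023] twist 0.06 (or -179.94)
[312.5 195.3]
[474.3 195.8]
[401.5  84.8]
```

View pics/w9.png

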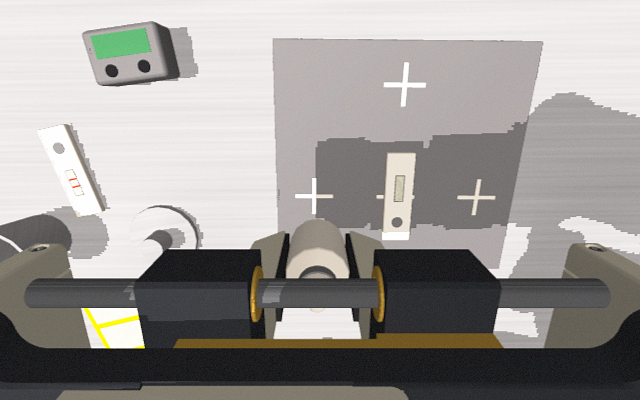

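Call:
send_rows(motion=[[[-0.002,0.02,-0.0025,0],[-0.002,0.05,-0.0025,0],[-0.002,0.07,-0.0025,0],[-0.002,0.079,-0.0025,0],[-0.002,0.08,-0.0025,0],[-0.002,0.08,-0.0025,0]]])

```text
time: 12.35
tool_pos: [0.4988, -0.044, 0.039]
tool_rot: [-1.569, 0.002, 3.135]
contact_force: [-0.4, 0.2, -0.7]
opening: 0.0295
```

Run:
```python
from h import *
rel(0.498,-0.0456,0.0385,np.pi-.01)
d=cam("wrist","w10");t=cam("top");crop(t,360,160,500,290,4,"t10")
```

```text
t12.3 pos [ 0.4988 -0.044   0.039 ] rot [-1.5692e+00  2.5000e-03  3.1351e+00] open 0.0295 F [-0.4  0.2 -0.7] q [-0.24  0.58  1.84 -0.    0.72  1.34]
rel [0.0008 0.0005 0.0016] twist 0.20 (or -179.80)
```

View pics/w10.png

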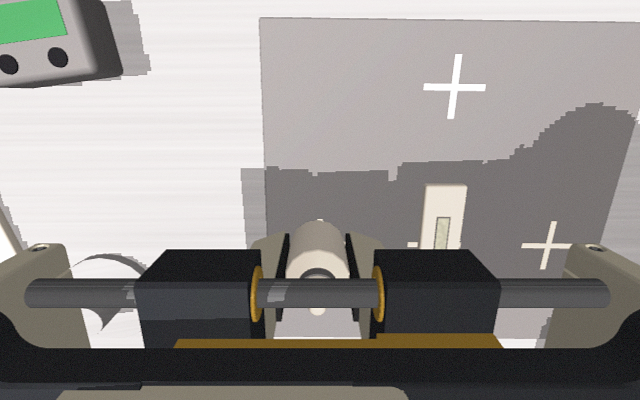

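Call:
send_rows(motion=[[[0,0.0,0.0015,0],[0,0.0005,0.0015,0]]])

```text
time: 12.65
tool_pos: [0.4993, -0.0461, 0.0395]
tool_rot: [-1.569, 0.005, 3.134]
contact_force: [-0.3, 0.5, -0.4]
opening: 0.03
```

Call:
send_rows(motion=[[[0,0,0,0],[0,0,0,0],[0,0,0,0]]], gripper=0.5)

```text
time: 12.95
tool_pos: [0.4994, -0.0462, 0.0397]
tool_rot: [-1.569, 0.005, 3.134]
contact_force: [0.4, 0.8, -0.1]
opening: 0.0451
```

Call:
send_rows(motion=[[[0,-0.03,0,0],[0,-0.07,0,0],[0,-0.1,-0.02,0],[0,-0.12,-0.06,0],[0,-0.12,-0.105,0],[0.01,-0.12,-0.15,0],[0.025,-0.12,-0.19,0],[0.035,-0.12,-0.21,0]]])

```text
time: 13.75
tool_pos: [0.464, 0.167, 0.159]
tool_rot: [-1.569, 0.004, 3.137]
contact_force: [0.6, 0.2, 0.2]
opening: 0.0455
```

Call:
send_rows(motion=[[[0,0,-0.01,0],[0,0,-0.01,0]]], gripper=0.95)

```text
time: 13.95
tool_pos: [0.4642, 0.178, 0.1591]
tool_rot: [-1.569, 0.005, 3.139]
contact_force: [0.3, -0.5, 0.0]
opening: 0.0572
```

Run:
```python
from h import *
rel(0.4633,0.1794,0.050,np.pi)
d=cam("wrist","w11");t=cam("top");crop(t,360,160,500,290,4,"t11")
for P in [(0.4633,0.1794,.048),(0.4633+.025,0.1794,.048)]: print(px(d,P))
```

```text
t13.9 pos [0.4642 0.178  0.1591] rot [-1.5692  0.0051  3.1387] open 0.0572 F [ 0.3 -0.5  0. ] q [ 0.21  0.39  1.74 -0.    1.01  1.79]
rel [ 0.0015  0.1091 -0.0015] twist -0.16 (or 179.84)
[313.74338908 200.09228337]
[313.565861   169.48917295]
```

View pics/w11.png

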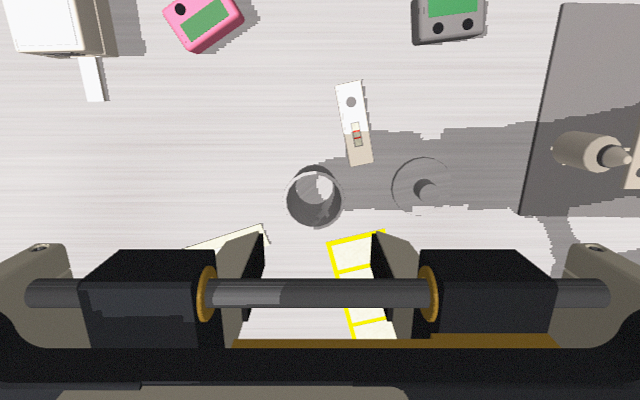

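View pics/t11.png

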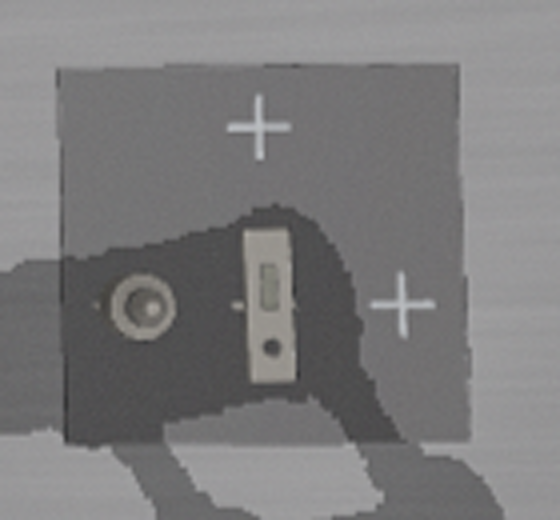

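Run:
```python
from h import *
d=cam("wrist");crop(d,270,150,360,240,6,"w12")
t=cam("top")
p=pt(t,360+143/4-.4,160+308/4-.4,.036);q=pt(t,360+148/4-.4,160+307/4-.4,.055);print(p,q)
```

```text
[ 0.49874387 -0.04722972  0.036     ] [ 0.49976701 -0.04579875  0.055     ]
```

View pics/w12.png

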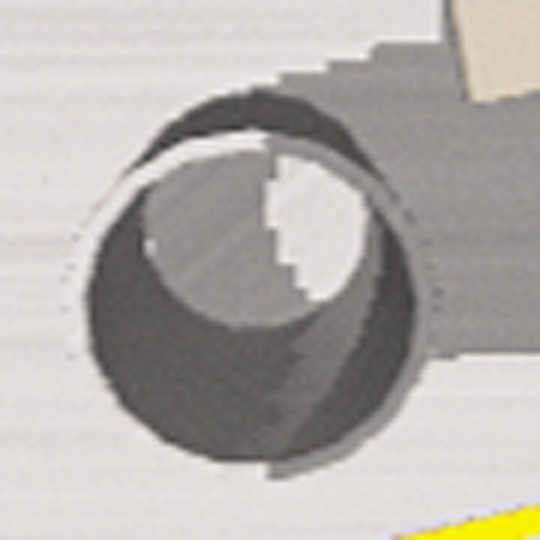

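Call:
send_rows(motion=[[[0.001,0.0,-0.002,0],[0.001,0.02,-0.002,0],[0.001,0.05,-0.002,0],[0.001,0.08,-0.002,0],[0.001,0.1,-0.002,0],[0.001,0.109,-0.002,0],[0.001,0.109,-0.002,0]]], gripper=0.95)

```text
time: 14.85
tool_pos: [0.4638, 0.1771, 0.049]
tool_rot: [-1.568, 0.002, 3.134]
contact_force: [1.0, 0.2, -0.1]
opening: 0.0873
```

Call:
send_rows(motion=[[[0,0,0,0],[0,0,0,0],[0,0,0,0],[0,0,0,0],[0,0,0,0],[0,0,0,0],[0,0,0,0]]], gripper=0, grip_force=18)

```text
time: 15.55
tool_pos: [0.4642, 0.1774, 0.0494]
tool_rot: [-1.569, 0.003, 3.134]
contact_force: [-0.1, 2.9, 3.8]
opening: 0.0488
```

Call:
send_rows(motion=[[[0,-0.02,0,0],[0,-0.05,0,0],[0,-0.08,0,0],[0,-0.08,0,0]]])

```text
time: 15.95
tool_pos: [0.4658, 0.1779, 0.1326]
tool_rot: [-1.57, 0.01, 3.134]
contact_force: [1.5, 1.1, -0.2]
opening: 0.0487
```

Run:
```python
from h import *
rel(0.4963,-0.1757,0.13,np.pi)
d=cam("wrist","w13");s=cam("scene");crop(s,300,120,460,280,4,"s13")
```

```text
t15.9 pos [0.4658 0.1779 0.1326] rot [-1.5699  0.0099  3.1344] open 0.0487 F [ 1.5  1.1 -0.2] q [ 0.21  0.42  1.77 -0.    0.94  1.79]
rel [-0.033   0.0033  0.3534] twist -0.41 (or 179.59)
```

View pics/w13.png

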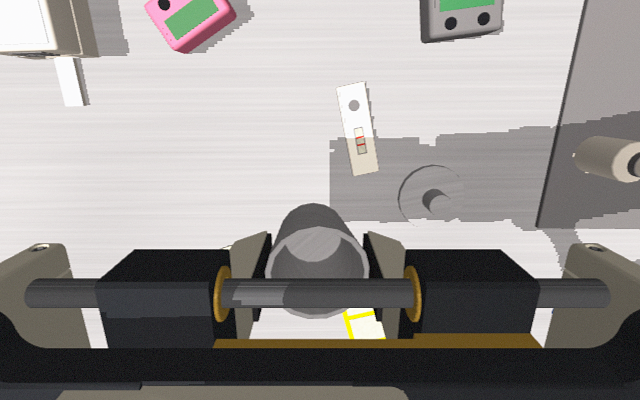

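View pics/s13.png

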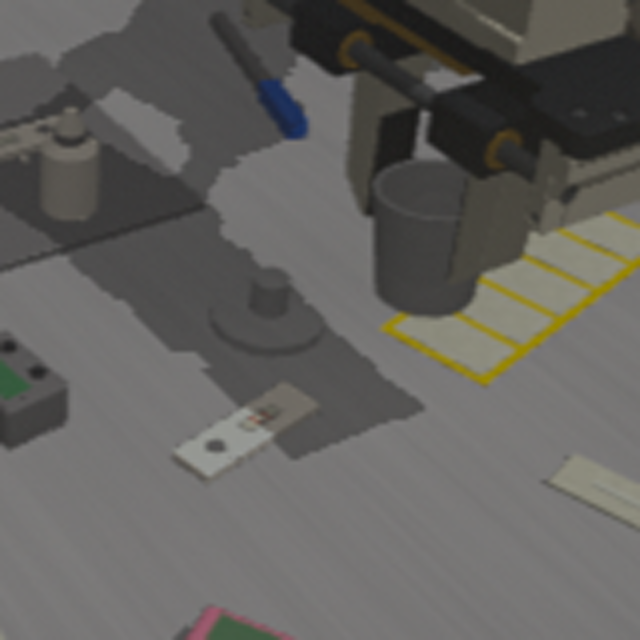

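Run:
```python
from h import *
d=cam("wrist");s=sensors.observe()["tool_pos"]
for dx in (-.005,0,.005): print(dx,px(d,(s[0]+dx,s[1],s[2]-.0014)).round(1),px(d,(s[0]+dx+.025,s[1],s[2]-.0014)).round(1),px(d,(s[0]+dx-.025,s[1],s[2]-.0014)).round(1))
crop(d,250,200,390,330,5,"w14")
```

```text
-0.005 [314.9 279.3] [314.4 231.4] [315.4 322.9]
0 [314.8 270.1] [314.3 221.2] [315.3 314.5]
0.005 [314.7 260.7] [314.2 210.8] [315.2 305.9]
```

View pics/w14.png

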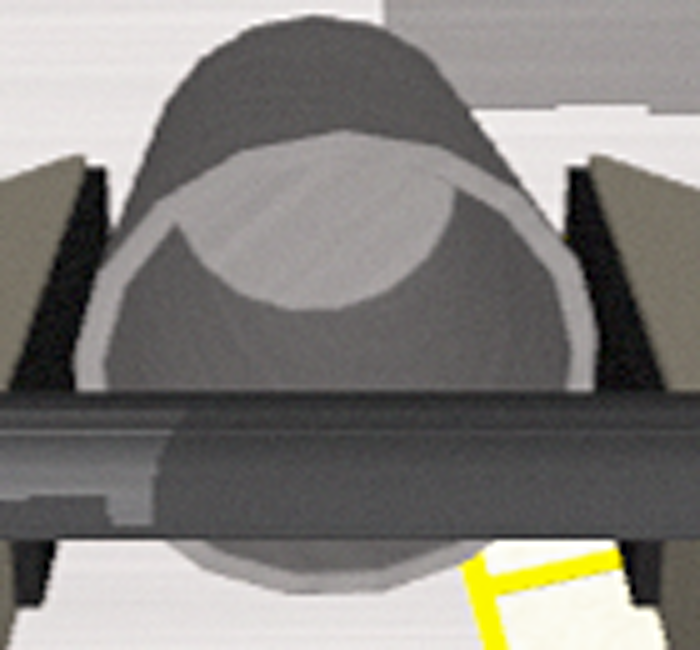

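Call:
send_rows(motion=[[[0,-0.02,0.02,0],[-0.005,-0.02,0.06,0],[-0.01,-0.02,0.105,0],[-0.015,-0.02,0.15,0],[-0.02,-0.02,0.195,0],[-0.025,-0.02,0.24,0],[-0.03,-0.02,0.285,0],[-0.035,-0.02,0.32,0]]])

```text
time: 16.9
tool_pos: [0.4949, -0.1452, 0.1477]
tool_rot: [-1.569, -0.001, 3.133]
contact_force: [-0.0, 0.6, -0.9]
opening: 0.0486
```

Call:
send_rows(motion=[[[0,0,0.02,0.4],[0,0,0.033,0.6],[0,0,0.033,0.6]]])

```text
time: 17.2
tool_pos: [0.4939, -0.179, 0.1465]
tool_rot: [-1.57, -0.003, 3.121]
contact_force: [-0.0, -0.2, -0.7]
opening: 0.0483
```

Run:
```python
from h import *
rel(0.4983,-0.1755,0.055,np.pi-.01)
d=cam("wrist","w15")
for P in [(0.4961,-0.1757,.005),(0.5814,-0.1113,.005)]: print(px(d,P).round(1))
```

```text
t17.2 pos [ 0.4939 -0.179   0.1465] rot [-1.5701e+00 -3.1000e-03  3.1205e+00] open 0.0483 F [-0.  -0.2 -0.7] q [-0.49  0.45  1.67 -0.    1.02  1.1 ]
rel [-0.0046  0.0915 -0.0037] twist -0.63 (or 179.37)
[311.9 185. ]
[229.5  85. ]
```

View pics/w15.png

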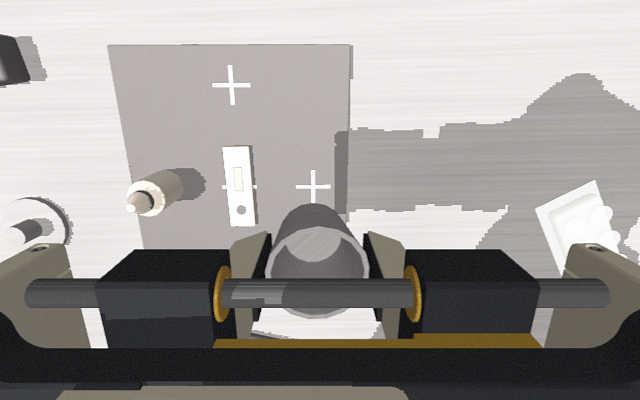

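Call:
send_rows(motion=[[[-0.0045,0.0,-0.0035,-0.5],[-0.0045,0.03,-0.0035,-0.5],[-0.0045,0.06,-0.0035,-0.5],[-0.0045,0.08,-0.0035,-0.5],[-0.0045,0.09,-0.0035,-0.5],[-0.0045,0.0915,-0.0035,-0.5],[-0.0045,0.0915,-0.0035,-0.5]]])

```text
time: 17.95
tool_pos: [0.4988, -0.174, 0.0558]
tool_rot: [-1.57, -0.002, 3.131]
contact_force: [-0.3, -0.0, -1.4]
opening: 0.0489
```

Run:
```python
from h import *
rel(0.4983,-0.1755,0.055,np.pi-.01)
d=cam("wrist","w16")
```

```text
t17.9 pos [ 0.4988 -0.174   0.0558] rot [-1.5701e+00 -2.2000e-03  3.1314e+00] open 0.0489 F [-0.3 -0.  -1.4] q [-0.48  0.59  1.74 -0.    0.81  1.1 ]
rel [0.0005 0.0008 0.0015] twist -0.01 (or 179.99)
```

View pics/w16.png

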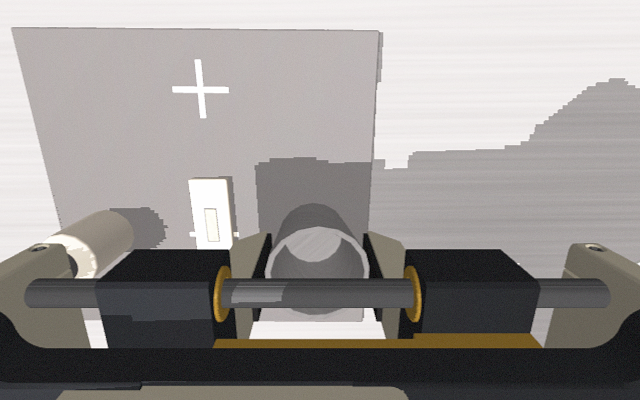

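Call:
send_rows(motion=[[[0,0,0.0015,0],[0,0.001,0.0015,0]]])

```text
time: 18.2
tool_pos: [0.4997, -0.1763, 0.0561]
tool_rot: [-1.569, 0.001, 3.131]
contact_force: [-0.9, -0.8, -0.8]
opening: 0.0488
```

Call:
send_rows(motion=[[[0,0,0,0],[0,0,0,0],[0,0,0,0]]], gripper=0.68)

```text
time: 18.5
tool_pos: [0.4998, -0.1765, 0.0564]
tool_rot: [-1.568, 0.001, 3.131]
contact_force: [0.5, -0.3, 0.7]
opening: 0.0623
```

Call:
send_rows(motion=[[[0,-0.02,0,0],[0,-0.05,0,0],[0,-0.09,0,0],[0.005,-0.1,-0.04,0],[0.01,-0.1,-0.085,0],[0.02,-0.1,-0.13,0],[0.03,-0.1,-0.175,0],[0.035,-0.1,-0.215,0]]])

```text
time: 19.3
tool_pos: [0.4659, 0.041, 0.156]
tool_rot: [-1.568, 0.001, 3.131]
contact_force: [0.3, 0.6, 0.2]
opening: 0.0627
```

Call:
send_rows(motion=[[[0,0,-0.03,-0.4],[0,0,-0.045,-0.5],[0,0,-0.045,-0.5]]])

```text
time: 19.6
tool_pos: [0.4662, 0.0877, 0.1561]
tool_rot: [-1.569, 0.001, -3.141]
contact_force: [-0.5, -0.4, 0.1]
opening: 0.0626
```

Run:
```python
from h import *
rel(0.463,0.0798,0.036,np.pi)
d=cam("wrist","w17");t=cam("top");crop(t,360,160,500,290,5,"t17");crop(d,250,150,390,240,5,"w17b")
for P in [(0.463,0.0798,.006),(0.463,0.0798,.026)]: print(px(d,P))
```

```text
t19.6 pos [0.4662 0.0877 0.1561] rot [-1.5687e+00  1.3000e-03 -3.1405e+00] open 0.0626 F [-0.5 -0.4  0.1] q [ 0.03  0.36  1.8  -0.    0.99  1.6 ]
rel [0.0034 0.1201 0.0076] twist 0.06 (or -179.94)
[324.11989689 188.73935306]
[324.64462119 195.25974309]
```

View pics/w17b.png

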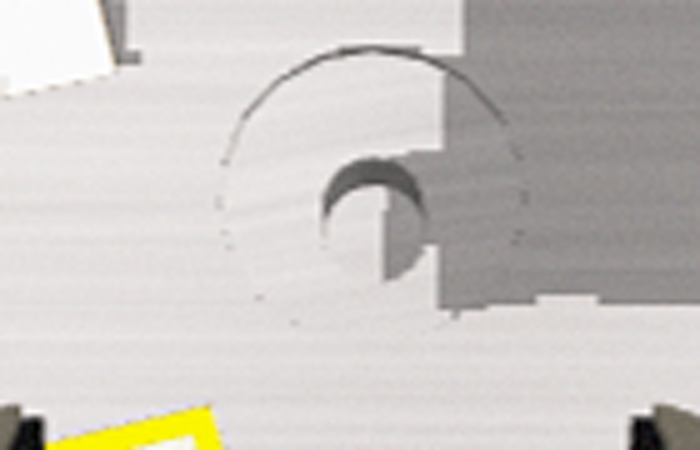

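View pics/t17.png

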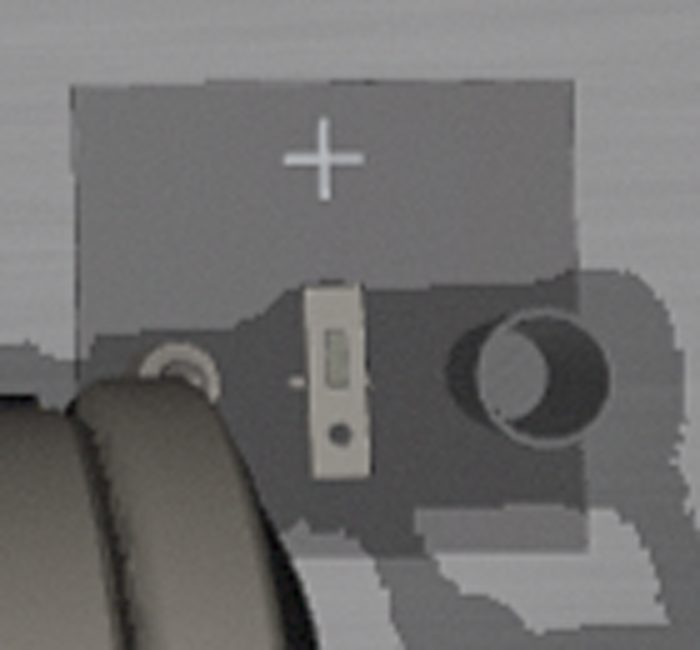

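Call:
send_rows(motion=[[[0.0035,0.02,0.008,0],[0.0035,0.06,0.008,0],[0.0035,0.095,0.008,0],[0.0035,0.115,0.008,0],[0.0035,0.12,0.008,0],[0.0035,0.12,0.008,0]]])

```text
time: 20.3
tool_pos: [0.463, 0.0766, 0.0356]
tool_rot: [-1.568, -0.0, 3.139]
contact_force: [0.4, -0.2, -0.2]
opening: 0.0627
```

Call:
send_rows(motion=[[[0,0,0,0],[0,0,0,0],[0,0,0,0],[0,0,0,0],[0,0,0,0],[0,0,0,0],[0,0,0,0]]], gripper=0, grip_force=18)

```text
time: 21.0
tool_pos: [0.4631, 0.0767, 0.0358]
tool_rot: [-1.568, 0.0, 3.139]
contact_force: [-0.5, 0.0, 2.4]
opening: 0.0171
```

Run:
```python
from h import *
t=cam("top")
j=pt(t,468.6,235.1,.053);print("jar",j)
for u,v in [(477,378),(613,378),(545,309),(545,446)]: print(pt(t,360+u/5-.4,160+v/5-.4,.053).round(4))
rel(j[0],j[1],0.15,np.pi)
d=cam("wrist","w18")
```

```text
jar [ 0.49899256 -0.17288065  0.053     ]
[ 0.4994 -0.149   0.053 ]
[ 0.4983 -0.1967  0.053 ]
[ 0.5231 -0.1742  0.053 ]
[ 0.475  -0.1716  0.053 ]
t21.1 pos [0.4631 0.0767 0.0358] rot [-1.5681e+00  1.0000e-04  3.1391e+00] open 0.0176 F [-0.5  0.8  3.4] q [ 0.    0.55  1.92 -0.    0.67  1.58]
rel [-0.0366 -0.1135  0.2498] twist -0.14 (or 179.86)
```

View pics/w18.png

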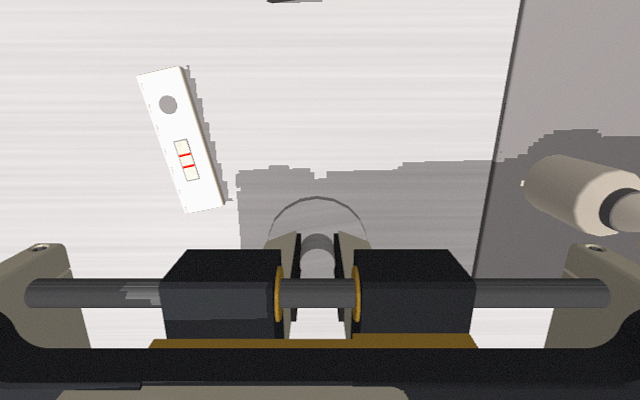

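Call:
send_rows(motion=[[[0,-0.03,0,0],[0,-0.07,0.01,0],[-0.005,-0.11,0.045,0],[-0.01,-0.115,0.09,0],[-0.015,-0.115,0.135,0],[-0.02,-0.115,0.18,0],[-0.03,-0.115,0.225,0],[-0.035,-0.115,0.25,0]]])

```text
time: 21.9
tool_pos: [0.4976, -0.1765, 0.1514]
tool_rot: [-1.567, 0.001, 3.137]
contact_force: [0.3, 0.0, -0.3]
opening: 0.0176
```

Call:
send_rows(motion=[[[0,0,0,0.5],[0,0,0,0.5]]])

```text
time: 22.1
tool_pos: [0.4971, -0.1766, 0.1507]
tool_rot: [-1.568, -0.001, 3.126]
contact_force: [-0.4, -0.3, -2.0]
opening: 0.0173
```

Run:
```python
from h import *
rel(0.498,-0.1757,0.095,np.pi-.01)
d=cam("wrist","w19");t=cam("top","t19")
for P in [(0.4978,-0.1765,.053),(0.4978+.025,-0.1765,.053),(0.499,-0.1729,.053)]: print(px(d,P).round(1))
```

```text
t22.1 pos [ 0.4971 -0.1766  0.1507] rot [-1.5680e+00 -7.0000e-04  3.1264e+00] open 0.0173 F [-0.4 -0.3 -2. ] q [-0.49  0.45  1.66 -0.    1.03  1.1 ]
rel [-0.0009  0.0557 -0.0011] twist -0.30 (or 179.70)
[315.  202.8]
[314.4 170.6]
[310.2 201.4]
```

View pics/w19.png

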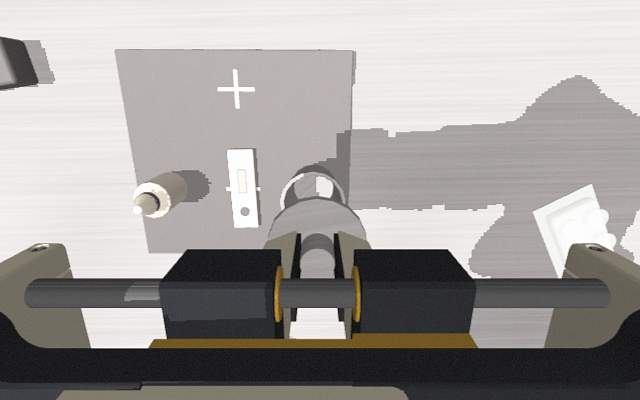

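Call:
send_rows(motion=[[[0,0.02,-0.0005,-0.2],[0,0.04,-0.0005,-0.2],[0,0.053,-0.0005,-0.2],[0,0.055,-0.0005,-0.2],[0,0.055,-0.0005,-0.2]]])

```text
time: 22.7
tool_pos: [0.4971, -0.1738, 0.0961]
tool_rot: [-1.568, -0.001, 3.134]
contact_force: [-0.6, 0.1, -0.5]
opening: 0.0176
```

Run:
```python
from h import *
rel(0.4975,-0.1762,0.0897,np.pi-.01)
d=cam("wrist","w20"); crop(d,220,150,420,330,4,"w20b");s=cam("scene");crop(s,230,90,370,200,5,"s20")
```

```text
t22.7 pos [ 0.4971 -0.1738  0.0961] rot [-1.5684e+00 -1.1000e-03  3.1340e+00] open 0.0176 F [-0.6  0.1 -0.5] q [-0.48  0.52  1.72 -0.    0.9   1.1 ]
rel [-0.0005  0.0064  0.0024] twist 0.14 (or -179.86)
```

View pics/w20b.png

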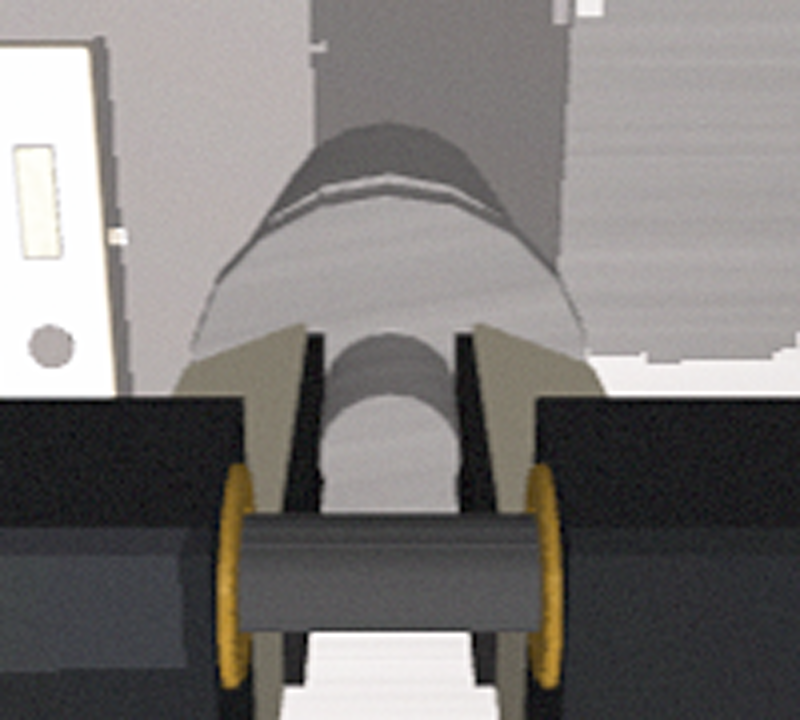

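View pics/s20.png

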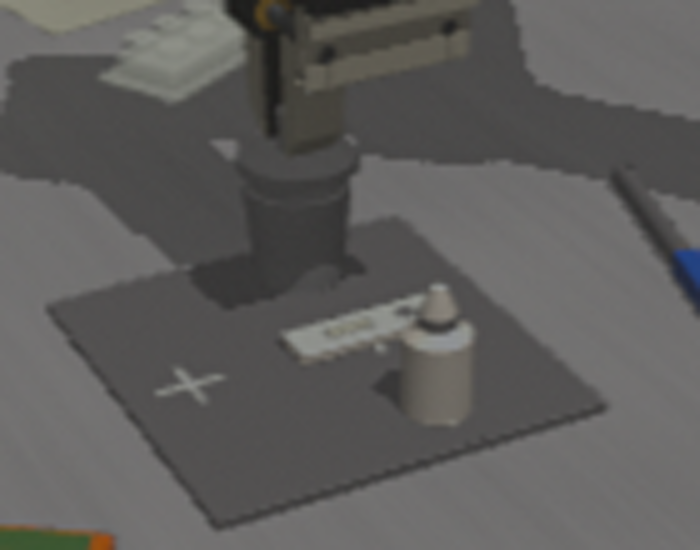

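Run:
```python
from h import *
d=cam("wrist")
print("lid far edge",pt(d,317.3,150+196/4,.0961-.0358+.006)-[.028,0,0])
print("rim far edge",pt(d,317,150+176/4,.053)-[.025,0,0])
print("knob top far edge",pt(d,317.3,150+393/4,.0961-.0358+.026)-[.009,0,0])
```

```text
lid far edge [ 0.49539352 -0.17609994  0.0663    ]
rim far edge [ 0.49708564 -0.17596308  0.053     ]
knob top far edge [ 0.49529388 -0.17588524  0.0863    ]
```

Call:
send_rows(motion=[[[-0.0015,0,0,0],[-0.0015,0.004,0,0],[-0.0015,0.007,0,0],[-0.0015,0.007,0,0]]])

```text
time: 23.25
tool_pos: [0.4988, -0.1746, 0.0894]
tool_rot: [-1.568, -0.0, 3.133]
contact_force: [-0.5, -1.2, -1.1]
opening: 0.0177
```

Run:
```python
from h import *
st()
d=cam("wrist"); crop(d,220,150,420,330,4,"w21b")
```

```text
t23.2 pos [ 0.4988 -0.1746  0.0894] rot [-1.5679e+00 -1.0000e-04  3.1330e+00] open 0.0177 F [-0.5 -1.2 -1.1] q [-0.48  0.53  1.72 -0.    0.89  1.1 ]
```

View pics/w21b.png

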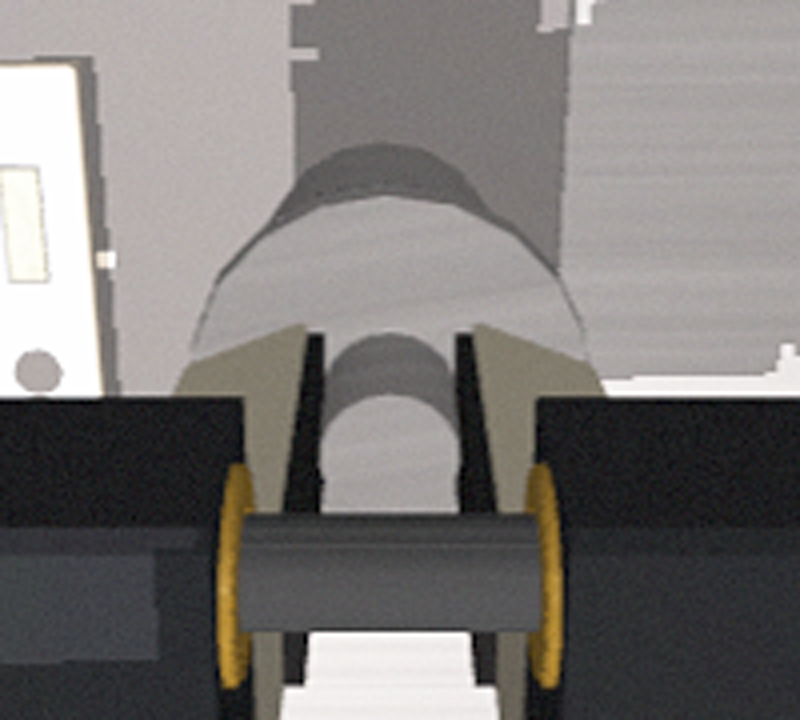

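Call:
send_rows(motion=[[[0,0,-0.001,0],[0,0,-0.001,0]]])

```text
time: 23.5
tool_pos: [0.4988, -0.1736, 0.0895]
tool_rot: [-1.568, -0.0, 3.133]
contact_force: [-0.7, 0.1, -0.2]
opening: 0.0172
```

Call:
send_rows(motion=[[[0,0,0,0],[0,0,0,0],[0,0,0,0]]], gripper=0.4)

```text
time: 23.8
tool_pos: [0.4989, -0.1736, 0.0897]
tool_rot: [-1.568, 0.0, 3.133]
contact_force: [-0.2, 0.2, -0.5]
opening: 0.0352
```

Call:
send_rows(motion=[[[0,-0.02,0,0],[0,-0.05,0,0],[0,-0.07,-0.01,0],[-0.02,-0.07,-0.05,0],[-0.04,-0.07,-0.09,0],[-0.06,-0.07,-0.13,0],[-0.08,-0.07,-0.17,0],[-0.1,-0.07,-0.21,0]]])

```text
time: 24.6
tool_pos: [0.6013, 0.0374, 0.1592]
tool_rot: [-1.568, 0.001, 3.133]
contact_force: [0.9, -0.4, 0.7]
opening: 0.0367
```

Call:
send_rows(motion=[[[0,0,-0.04,-3],[0,0,-0.04,-6],[0,0,-0.04,-7],[0,0,-0.04,-7],[0,0,-0.04,-7]]], gripper=0.95)

```text
time: 25.1
tool_pos: [0.6017, 0.0765, 0.1591]
tool_rot: [-1.567, 0.0, -3.03]
contact_force: [0.1, 0.3, 0.4]
opening: 0.0721
```

Run:
```python
from h import *
rel(0.6011,0.0777,0.035,np.pi+0.117)
d=cam("wrist","w22");t=cam("top");crop(t,360,160,500,290,5,"t22")
print(px(d,(0.6011,0.0777,.024)))
```

```text
t25.1 pos [0.6017 0.0765 0.1591] rot [-1.5675e+00  2.0000e-04 -3.0304e+00] open 0.0721 F [0.1 0.3 0.4] q [ 0.    0.57  1.42 -0.    1.15  1.46]
rel [ 0.0005  0.1241 -0.0017] twist -0.33 (or 179.67)
[313.80993576 190.16089784]
```

View pics/w22.png

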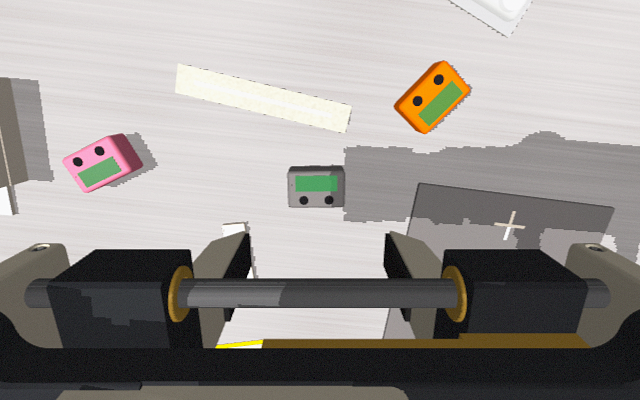

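View pics/t22.png

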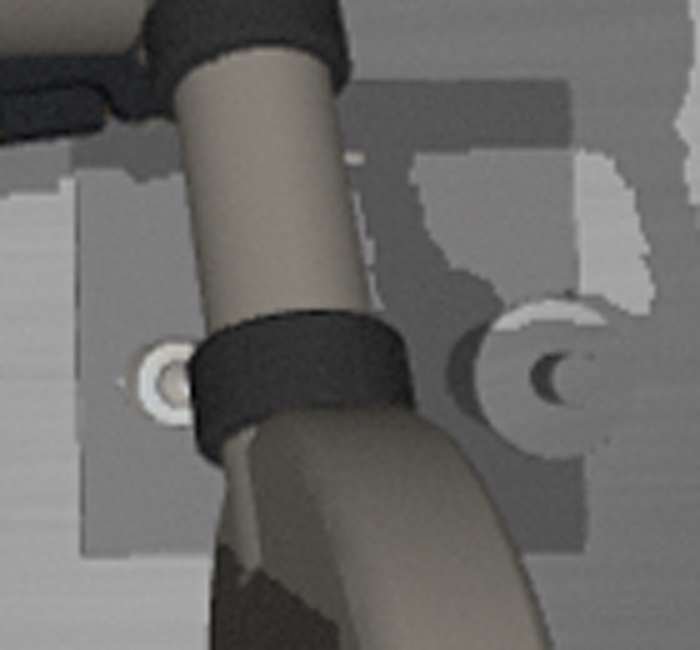

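Call:
send_rows(motion=[[[0,0.01,0.001,0],[0,0.04,0.001,0],[0,0.08,0.001,0],[0,0.11,0.001,0],[0,0.127,0.001,0],[0,0.128,0.001,0],[0,0.128,0.001,0]]], gripper=0.95)

```text
time: 25.9
tool_pos: [0.6018, 0.0747, 0.0309]
tool_rot: [-1.568, -0.0, -3.031]
contact_force: [0.2, 0.6, -0.7]
opening: 0.0871
```

Call:
send_rows(motion=[[[0,0,0,0],[0,0,0,0],[0,0,0,0],[0,0,0,0],[0,0,0,0],[0,0,0,0],[0,0,0,0]]], gripper=0, grip_force=15)

```text
time: 26.6
tool_pos: [0.602, 0.0748, 0.0313]
tool_rot: [-1.568, 0.0, -3.031]
contact_force: [-1.3, 0.0, 3.6]
opening: 0.0501
```

Run:
```python
from h import *
rel(0.5818,-0.1115,0.11,np.pi-.01)
d=cam("wrist","w23")
s=sensors.observe()["tool_pos"]
for dx in (-.004,0,.004):
  w=.1; print(dx,px(d,(s[0]+dx+.017,s[1],.024)).round(1))
```

```text
t26.6 pos [0.602  0.0748 0.0313] rot [-1.5677e+00  1.0000e-04 -3.0310e+00] open 0.0501 F [-1.3  0.   3.6] q [-0.    0.73  1.53 -0.    0.89  1.46]
rel [ 0.0406 -0.0782  0.1831] twist 6.91 (or -173.09)
-0.004 [317.7 239.4]
0 [318.6 231.8]
0.004 [319.6 224. ]
```

View pics/w23.png

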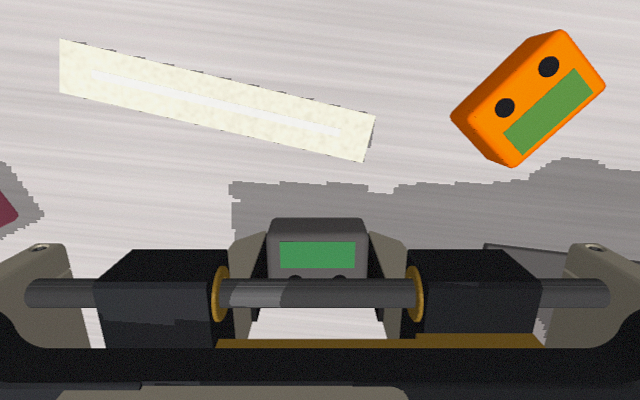

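Call:
send_rows(motion=[[[0,-0.03,0,0],[0.005,-0.06,0.02,0],[0.012,-0.078,0.055,2],[0.02,-0.078,0.095,4],[0.03,-0.078,0.135,6],[0.038,-0.078,0.17,7],[0.0405,-0.078,0.183,7],[0.0405,-0.078,0.183,7]]])

```text
time: 27.45
tool_pos: [0.5817, -0.113, 0.1096]
tool_rot: [-1.568, 0.0, 3.127]
contact_force: [-0.2, 0.8, -0.5]
opening: 0.0497
```

Run:
```python
from h import *
rel(0.5818,-0.1115,0.037,np.pi-.013)
d=cam("wrist","w24")
for P in [(0.5814,-0.1113,.005)]: print(px(d,P).round(1))
```

```text
t27.4 pos [ 0.5817 -0.113   0.1096] rot [-1.5678e+00  2.0000e-04  3.1274e+00] open 0.0497 F [-0.2  0.8 -0.5] q [-0.32  0.6   1.51 -0.    1.02  1.27]
rel [-0.0001  0.0726 -0.0017] twist -0.07 (or 179.93)
[313.1 201.3]
```

View pics/w24.png

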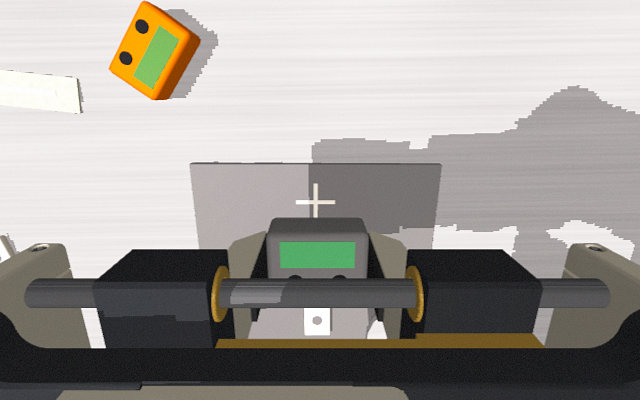

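Call:
send_rows(motion=[[[0,0.02,-0.0015,0],[0,0.045,-0.0015,0],[0,0.063,-0.0015,0],[0,0.071,-0.0015,0],[0,0.0725,-0.0015,0],[0,0.0725,-0.0015,0]]])

```text
time: 28.1
tool_pos: [0.5823, -0.1093, 0.0375]
tool_rot: [-1.568, 0.001, 3.13]
contact_force: [0.5, 0.5, -0.9]
opening: 0.0495
```

Run:
```python
from h import *
rel(0.5818,-0.1115,0.037,np.pi-.013)
d=cam("wrist","w25")
```

```text
t28.1 pos [ 0.5823 -0.1093  0.0375] rot [-1.5682e+00  6.0000e-04  3.1300e+00] open 0.0495 F [ 0.5  0.5 -0.9] q [-0.31  0.7   1.57 -0.    0.87  1.27]
rel [0.0004 0.0005 0.0022] twist 0.08 (or -179.92)
```

View pics/w25.png

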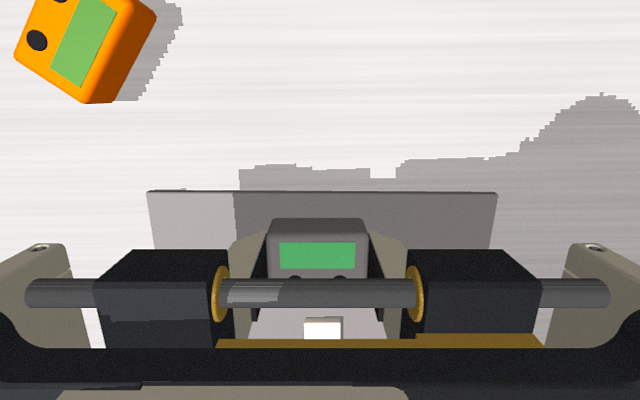

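Call:
send_rows(motion=[[[0,0,0.002,0],[0,0.001,0.002,0]]])

```text
time: 28.35
tool_pos: [0.583, -0.112, 0.0377]
tool_rot: [-1.567, 0.003, 3.13]
contact_force: [0.6, 0.7, -0.3]
opening: 0.0497
```

Call:
send_rows(motion=[[[0,0,0,0],[0,0,0,0],[0,0,0,0]]], gripper=0.7)

```text
time: 28.65
tool_pos: [0.5831, -0.1121, 0.0379]
tool_rot: [-1.567, 0.003, 3.129]
contact_force: [-0.5, 0.4, 0.0]
opening: 0.0637
```

Call:
send_rows(motion=[[[0,-0.02,0,0],[0,-0.05,0,0],[0,-0.09,0,0],[0,-0.13,0,0],[0.02,-0.16,-0.04,0],[0.04,-0.16,-0.08,0],[0.06,-0.16,-0.12,0],[0.08,-0.16,-0.16,0]]])

```text
time: 29.45
tool_pos: [0.5035, 0.0507, 0.1976]
tool_rot: [-1.567, 0.005, 3.129]
contact_force: [-0.0, 1.0, 0.2]
opening: 0.0644
```

Call:
send_rows(motion=[[[0.01,0,-0.045,0],[0.02,0,-0.09,0],[0.02,0,-0.135,0],[0.02,0,-0.18,0],[0.02,0,-0.225,0],[0.02,0,-0.27,0],[0.02,0,-0.28,0],[0.02,0,-0.28,0]]])

```text
time: 30.25
tool_pos: [0.4866, 0.3322, 0.1961]
tool_rot: [-1.567, 0.004, 3.132]
contact_force: [-0.8, -1.0, -0.1]
opening: 0.064
```

Run:
```python
from h import *
st()
t=cam("top","t26");crop(t,360,160,500,290,5,"t26b");s=cam("scene","s26");crop(s,220,110,380,220,5,"s26b")
```

```text
t30.2 pos [0.4866 0.3322 0.1961] rot [-1.567   0.0041  3.1316] open 0.0640 F [-0.8 -1.  -0.1] q [ 0.47  0.5   1.42 -0.01  1.21  2.05]
```

View pics/t26b.png

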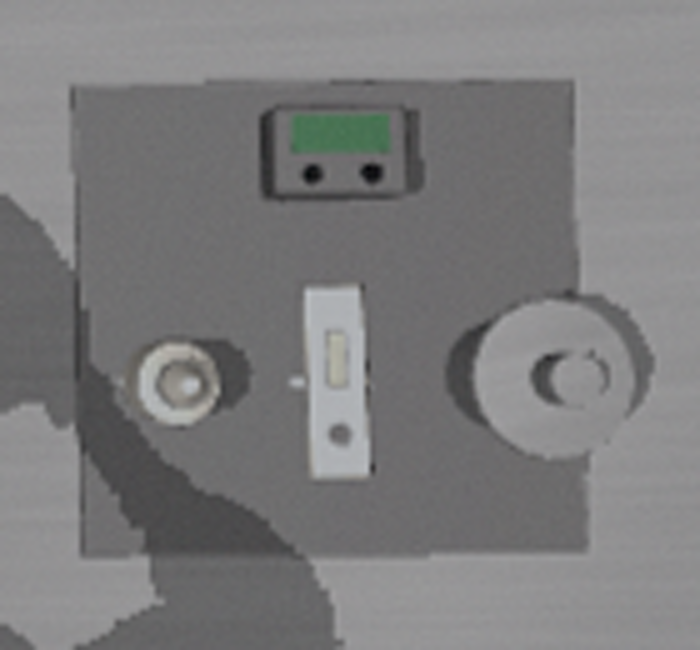

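View pics/s26b.png

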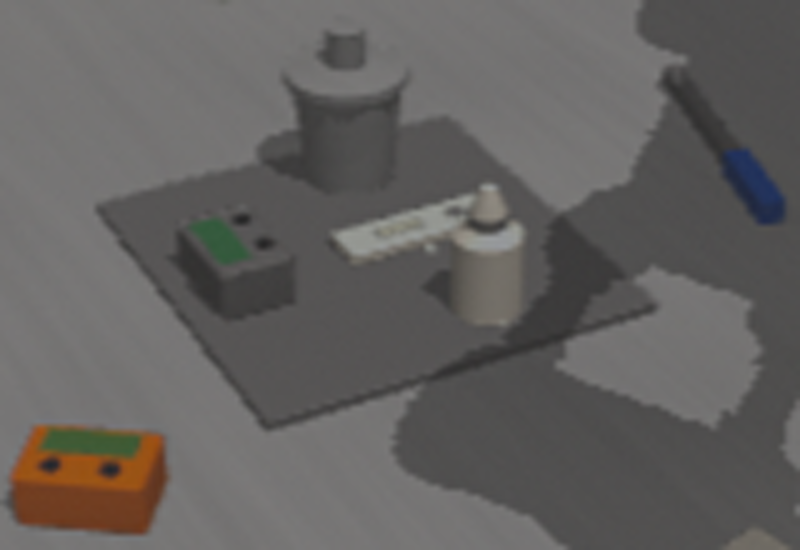

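View pics/t26.png

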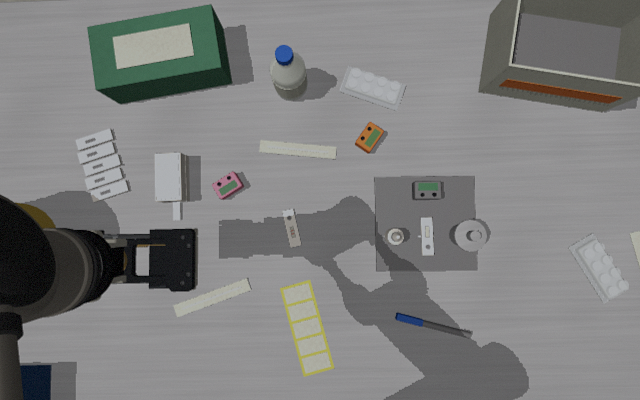

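Run:
```python
from h import *
t=cam("top")
def q(u,v,z): return pt(t,360+(u+.5)/5-.5,160+(v+.5)/5-.5,z)
M=dict(mid=(0.4972,-0.1109),left=(.4977,-.0454),right=(.4963,-.1757),far=(.5816,-.1117))
for n,k,P in [("lid","right",q(554.5,378.5,.059)),("knob","right",q(579,378,.079)),("timer","far",q(341,150.5,.029)),("cass","mid",q(337,382,.011)),("drop","left",q(178,382,.041))]:
    print(n,P.round(4),"off mark mm",((P[:2]-M[k])*1000).round(1))
print("jar rim before lid (0.4990,-0.1729)")
c=[q(304,288,.011),q(361,286,.011),q(370,476,.011),q(313,478,.011)]
for a,b in((0,3),(1,2)): v=c[a]-c[b];print("cass yaw deg",np.degrees(np.arctan2(v[1],v[0])))
```

```text
lid [ 0.4988 -0.1738  0.059 ] off mark mm [2.5 1.9]
knob [ 0.4994 -0.1742  0.079 ] off mark mm [3.1 1.5]
timer [ 0.5836 -0.1118  0.029 ] off mark mm [ 2.  -0.1]
cass [ 0.4977 -0.1114  0.011 ] off mark mm [ 0.5 -0.5]
drop [ 0.5   -0.046  0.041] off mark mm [ 2.3 -0.6]
jar rim before lid (0.4990,-0.1729)
cass yaw deg 0.16608868241861074
cass yaw deg 0.03691905935862217
```

```bash
python3 -c "
from cell import hand_in
print(hand_in())"
```

```text
the job is handed in; nothing more can be done
None
```

The layout is done and handed in, about 30 s in on the robot clock. I slid the fresh cassette out of the dispenser and laid it on the middle mark. Then I stood the dropper bottle on the left mark and the jar on the right, set the lid on the jar, and laid the grey timer on the far mark.

My last top-camera check, taken after everything was released and the arm had moved clear, gave these offsets from the marks:

| Item | Mark | Offset in x (mm) | Offset in y (mm) |
|---|---|---|---|
| Cassette | middle | 0.5 | -0.5 |
| Dropper | left | 2.3 | -0.6 |
| Lid (on the jar) | right | 2.5 | 1.9 |
| Timer | far | 2.0 | -0.1 |

- **Cassette direction:** it is within about 1.5° of the board's axis.
- **Lid:** it lies about 1 mm off the jar's centre as measured before lidding, and looks flat in the scene camera.
- **Used cassette:** it still lies where it was (292, 228 in the top image). The orange and pink timers were not touched.

**One disagreement:** while placing the jar and lid, the tool position and the cameras differed by up to about 3.5 mm in y. I set the lid by its position relative to the jar in the wrist view. No other check failed.

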